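Demagnetise the cut parts

ROBOT

A 6-joint arm with a two-finger parallel gripper is mounted at the origin on a cart in front of the work surface, level with it; the furniture and walls round the work are solid. World frame = base frame: x ahead of the robot, y to its left, z up, the work surface at z = 0. Lengths are in mm, angles in rad, forces in N, time in s.
With the tool pointing down it reaches from about 400 to 925 mm from the base axis. Payload 12.5 kg.
Tool frame: the origin (TCP) lies on the centre line of the jaws, within the pads' length; the fingertips stand 25 mm ahead of it and the grasp point (between the pads) lies 6 mm ahead of it (env.tip_extent is the distance from the TCP to the fingertips, in mm); x points along the fingers, z is the direction in which the jaws open and shut, and the axes are right-handed (so a half turn about x gives the same grasp; the last joint's range is limited). The gripper opens to 95 mm and grips with 3 to 60 N. Pads are 20 mm wide; open, the fingers measure 119 mm over their backs; the gripper's body (75 mm by 180 mm) begins 59 mm behind the grasp point.
Start: joints at [-1.282, 0.491, 1.559, -0, 1.092, -0.106], TCP at [240.413, -576.928, 239.661] pointing down, gripper open.
Joint ranges: [-3.1, 3.1], [-0.84, 2.19], [0.05, 2.79], [-1.13, 4.28], [0.06, 2.93], [-2.69, 2.69]. Speed limits (rad/s): [2.22, 2.22, 2.79, 3.14, 3.14, 3.14].

INTERFACE

Orientations are given as [roll, pitch, yaw] about the fixed x, y, z axes, in that order (R = Rz(yaw) Ry(pitch) Rx(roll)).
In Python, from cell import env gives the robot as it stands.
- The arm moves only by the tool step_arm, never from a script. Its argument "rows" is a list of rows, each a list of 6 numbers: the shift along the tool's x, y, z in mm, then the turn, a rotation vector about the tool's x, y, z in rad. In form: [[x, y, z, wx, wy, wz], ...]. A call has 1 to 8 rows; each row shifts and turns the pose as measured when the row begins, along the tool's axes as they then stand; what a row does not reach is not made up. A row lasts 1/8 s, in which the tool goes at most 62.5 mm and 10.7 degrees, less where a joint would pass 70% of its speed; a pose out of reach is approached as far as the arm can. A call is refused whole if a number of a shift passes 62.5 or a number of a turn 0.188, either way. A call with a gripper value outside its range is refused whole. "grip" is the finger opening in mm, from 0 to 95.1, set as the call begins (left out, the last holds). The fingers move at their own pace and stop on an object; the grip force is fixed at half the most. Time passes only in rows, so rows that do not move let the fingers close. It gives the time, the measured TCP pose, the force and the opening at its end, in the units of the state.
- env.state(): the state, without advancing time (a new reading comes with each control period).
- env.read_camera(name): name is "scene" or "top" or "wrist"; returns the picture (480x640x3 uint8, red, green, blue); there is no depth.
- env.get_calibration(name): a dict with "fx", "fy", "cx", "cy" (pixels), "pose" (4x4, takes a point from camera to world coordinates); the wrist camera has in their place "hand_eye" (4x4, takes a point from camera to tool coordinates, whose origin is the TCP and whose axes are the tool frame's). Camera axes: x right, y down, z forward; pixel columns grow to the right and rows downward; lengths in mm; the calibration is good to about 2 mm. A picture is of the moment at which its call begins: read the wrist's pose just before it. get_calibration takes no time and is no camera call.
- env.job_done(): hands the job in, once; it reports no verdict.
The state is a dict: "t": time; "joints": joint angles; "qvel": joint speeds; "tau": joint torques, N m; "eef_pos": TCP position; "tcp_rot": TCP orientation; "ft_force": force on the tool from outside, world axes, zero at the start; "moment": the same for the moment, N m; "opening": opening from 0.0 (shut) to 1.0 (fully open).
Only numpy, scipy, OpenCV 4.12 (cv2) and the standard library are available. Lean on these libraries where they do the work, as an engineer would, in place of code of your own. Each camera call takes 0.05 s, during which the arm holds its last target.

TASK

Unlock the bench demagnetiser: turn its lock-out plug anticlockwise to the stop, lift it out and stand it upright in the small square dish; also lay all the loose cut parts on the bench (angle brackets and the small gears, two or three in all; not the large gear at the back) on the machine's steel plate. Only then twist the spring-return start knob clockwise to its stop, hold it there for two seconds with the parts on the plate, and let it spring back. Afterwards move the parts into the large grey tray, leaving the plug standing in the dish.

Things in the scene. Friction and masses are not known exactly. Their poses are not given: they have to be found in the camera images.
- bracket_a_mid (a point): angle bracket of steel: base 40 (x) x 70 (y) x 5 mm, upright leg 40 wide, 5 thick, 45 high at the +y end of the base. The point is the middle of its 40x70x45 mm bounding box, 22.5 mm above its underside; z up. It can be taken from above across its 40 mm width at the leg (28 to 33 mm towards +y from the point). May be absent
- bracket_b_mid (a point): angle bracket of steel: base 40 (x) x 70 (y) x 5 mm, upright leg 40 wide, 5 thick, 45 high at the +y end of the base. The point is the middle of its 40x70x45 mm bounding box, 22.5 mm above its underside; z up. It can be taken from above across its 40 mm width at the leg (28 to 33 mm towards +y from the point). May be absent
- gear_a_mid (a point): flat steel spur gear, 53 mm across, 10 mm thick, lying flat; the point is its centre, 5 mm above its underside. Can be taken across its diameter. May be absent
- gear_b_mid (a point): flat steel spur gear, 53 mm across, 10 mm thick, lying flat; the point is its centre, 5 mm above its underside. Can be taken across its diameter. May be absent
- plug_grip (a point): metal lock-out plug, 68 mm tall; the point is on its axis in its bar handle (70 mm long along x, 16 thick along y, from 27.5 to 68 mm up), 52 mm above its underside; z up. Below: collar 56 mm across (21.5 to 27.5 mm up), stem 34 mm across, two lugs at the foot along x (60 mm over both, 14 wide, 8 high). It starts standing in the socket, lugs under the socket's roof; turns freely
- socket_mid (a point): centre of the plug's round socket on the panel, at its floor, 55 mm above the bench; axes as the machine's. Rim 88 mm across, 20 mm high. Turned anticlockwise (from above) about 1.2 rad to the hard stop, the plug's x lies along this x (within 0.1 rad) and it lifts straight out; it may be lifted from 0.1 rad short of parallel on, and is free once raised 20 mm
- knob_grip (a point): start knob beside the socket, 108 mm from it (towards the machine's -x): grey disc 56 mm in diameter with an upright bar 56 mm long (along its x, turning with the knob), 12 mm thick (y), its top 10 mm above this point and the disc's top 20 mm below it; the point is on the turning axis, in the middle of the bar, 91 mm above the bench; the axis is vertical
- knob (a joint): angle of the start knob: 0 at rest, grows clockwise seen from above to a hard stop at 1.2 rad; a spring (0.02 N m at rest to 0.1 N m at the stop) returns it to 0 when let go
- plate_mid (a point): centre of the top of the machine's flat steel plate, 198 mm (x) by 190 mm (y), 58 mm above the bench, with a rim 4 mm wide and 5 mm high along its four edges; x, y along the machine's sides, z up. The machine is a fixed grey box 210 x 310 x 55 mm; its panel with knob and socket adjoins the plate on the -y side
- tray_in (a point): centre of the inner floor (5 mm above the bench) of the large grey open tray, fixed, 200 x 200 mm outside, walls 5 mm thick and 18 mm high above the bench; x, y along its sides
- dish_in (a point): centre of the inner floor (4 mm above the bench) of the small square metal dish, fixed, 100 x 100 mm outside, walls 4 mm thick and 16 mm high above the bench; x, y along its sides
Not all that is in view belongs to the job. Leave any turquoise look-alike of the part that bears plug_grip alone.

How it is judged:
By the outcome, as a careful person would: the job done as asked, in the order asked, and still so for the second after the job is handed in, with the robot touching nothing.
Of bracket_a, bracket_b, gear_a, gear_b only 2 to 3 are there at a start; the rules pass over those that are not, and their reading is None.
At some moment in a run one of bracket_a, bracket_b, gear_a, gear_b may be knocked a few centimetres aside while the robot is not near it.
It also fails if it takes over 210 s, if anything falls off the work surface, if the arm or the gripper's body presses on something with over 40 N, if the wrist force passes 120 N, or if a joint passes its speed limit or range.

## Working session

There is one attempt and no reset: what is moved stays moved. The work goes in short steps, Python scripts to look and compute and a tool call to move; the robot and the scene stay as the last step left them, time stands still between calls to the robot, and variables do not carry over. Pictures are saved under pics/ and viewed, and the job is handed in when it is done.

Besides the shell and the picture viewer there is one more tool, called after "Emit:" by a JSON object that holds its "fn" and its "kwargs". step_arm: Moves the arm, as the interface text tells. Its arguments: {"type":"object","properties":{"rows":{"type":"array","items":{"type":"array","items":{"type":"number"}}},"grip":{"type":"number"}},"required":["rows"]}

```bash
ls; mkdir -p pics; python3 - <<'E'
from cell import env
import cv2,numpy as np
print(env.state()); print(env.tip_extent)
for n in ["scene","top","wrist"]:
    im=env.read_camera(n); cv2.imwrite(f"pics/{n}0.png",im[:,:,::-1])
    c=env.get_calibration(n); print(n,c)
E
```

```text
pics
{'t': 0.0, 'joints': array([-1.28159393e+00,  4.91572434e-01,  1.55942964e+00, -1.41458145e-05,
        1.09173267e+00, -1.05606472e-01]), 'qvel': array([-1.35540268e-04, -2.14700671e-03,  5.15880303e-04,  6.76237779e-04,
        1.07489319e-04, -8.92544543e-05]), 'tau': array([ 2.47409749e-03, -6.12635851e+01, -2.58178121e+01,  6.93100621e-02,
        4.82236978e-02, -6.92578283e-05]), 'eef_pos': array([ 240.34763355, -576.70584801,  239.06056446]), 'tcp_rot': array([3.04697074, 1.56965416, 1.87098981]), 'ft_force': array([-0.63774684, -0.14407825, -0.32856793]), 'moment': array([-0.03389952, -0.00512794,  0.00830307]), 'opening': 1.0007405264741307}
25.0
scene {'fx': 588.1329852038048, 'fy': 588.1329852038048, 'cx': 328.56634834564437, 'cy': 239.4490929947387, 'pose': array([[-4.29720246e-01, -4.67525931e-01,  7.72502436e-01,
        -3.34936987e+02],
       [-9.02838645e-01,  2.08320338e-01, -3.76144943e-01,
         5.08489588e+02],
       [ 1.49295462e-02, -8.59082150e-01, -5.11619945e-01,
         7.21674885e+02],
       [ 0.00000000e+00,  0.00000000e+00,  0.00000000e+00,

[... 245 characters left out ...]
6e-01,  8.62730701e-03,  8.09887842e-03,
         5.18011722e+01],
       [-8.87251638e-03, -9.37749530e-02, -9.95553884e-01,
         1.02784748e+03],
       [ 0.00000000e+00,  0.00000000e+00,  0.00000000e+00,
         1.00000000e+00]])}
wrist {'fx': 381.9527842281914, 'fy': 381.9527842281914, 'cx': 322.4778098563321, 'cy': 236.04552450640156, 'hand_eye': array([[ 9.90199893e-04, -2.60261835e-01,  9.65537569e-01,
        -1.45815673e+02],
       [ 7.69514337e-04, -9.65537558e-01, -2.60262622e-01,
         7.36562079e+01],
       [ 9.99999214e-01,  1.00070702e-03, -7.55799972e-04,
        -2.00078289e-01],
       [ 0.00000000e+00,  0.00000000e+00,  0.00000000e+00,
         1.00000000e+00]])}
```

View pics/top0.png

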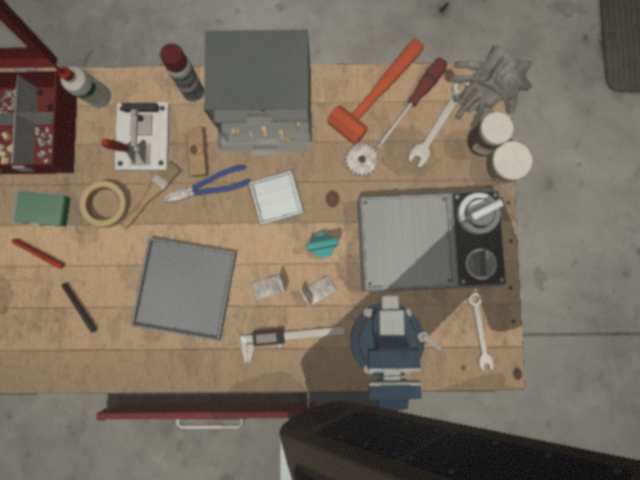

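View pics/scene0.png

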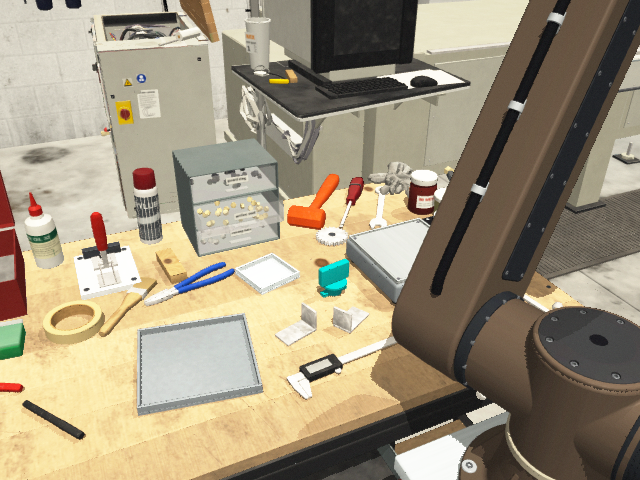

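View pics/wrist0.png

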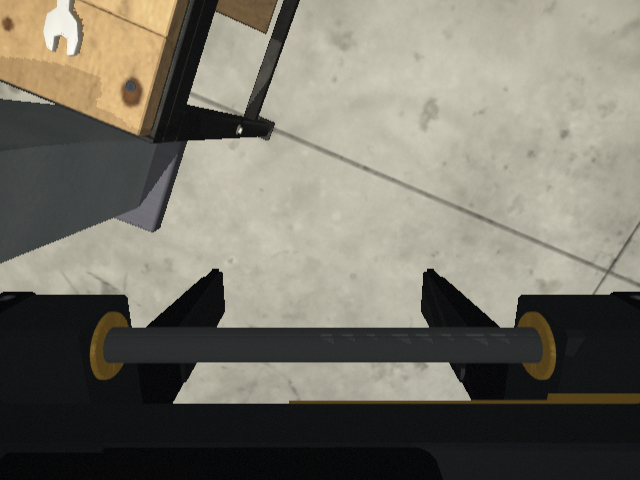

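```bash
cat > h.py <<'E'
import numpy as np, cv2
from cell import env
from scipy.spatial.transform import Rotation as Ro
def campose(name,st=None):
    c=env.get_calibration(name)
    if name=="wrist":
        T=np.eye(4); T[:3,:3]=Ro.from_euler('xyz',st['tcp_rot']).as_matrix(); T[:3,3]=st['eef_pos']
        return c,T@c['hand_eye']
    return c,c['pose']
def p2w(name,u,v,z,st=None):
    c,P=campose(name,st); d=P[:3,:3]@np.array([(u-c['cx'])/c['fx'],(v-c['cy'])/c['fy'],1]); o=P[:3,3]
    return (o+d*(z-o[2])/d[2]).round(1)
def w2p(name,X,st=None):
    c,P=campose(name,st); x=P[:3,:3].T@(np.array(X,float)-P[:3,3]); return np.array([c['cx']+c['fx']*x[0]/x[2],c['cy']+c['fy']*x[1]/x[2]]).round(1)
def crop(im,u0,v0,u1,v1,s,fn):
    a=cv2.resize(im[v0:v1,u0:u1],None,fx=s,fy=s,interpolation=cv2.INTER_CUBIC); 
    for u in range((u0+9)//10*10,u1,10):
        cv2.line(a,((u-u0)*s,0),((u-u0)*s,4 if u%50 else 12),(255,0,0),1)
        if u%20==0: cv2.putText(a,str(u),((u-u0)*s,22),0,.35,(255,0,0))
    for v in range((v0+9)//10*10,v1,10):
        cv2.line(a,(0,(v-v0)*s),(4 if v%50 else 12,(v-v0)*s),(255,0,0),1)
        if v%20==0: cv2.putText(a,str(v),(12,(v-v0)*s),0,.35,(255,0,0))
    cv2.imwrite(fn,a[:,:,::-1])
def snap(name,fn):
    st=env.state(); im=env.read_camera(name); cv2.imwrite(fn,im[:,:,::-1]); return st,im
def show():
    s=env.state(); print(s['t'],s['eef_pos'].round(1),s['tcp_rot'].round(3),s['ft_force'].round(1),round(s['opening']*95.1,1))
E
python3 - <<'E'
from h import *
im=cv2.imread("pics/top0.png")[:,:,::-1]
crop(im,350,180,520,300,4,"pics/c1.png")
crop(im,125,165,335,350,3,"pics/c2.png")
E
```

```text
(no output)
```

View pics/c1.png

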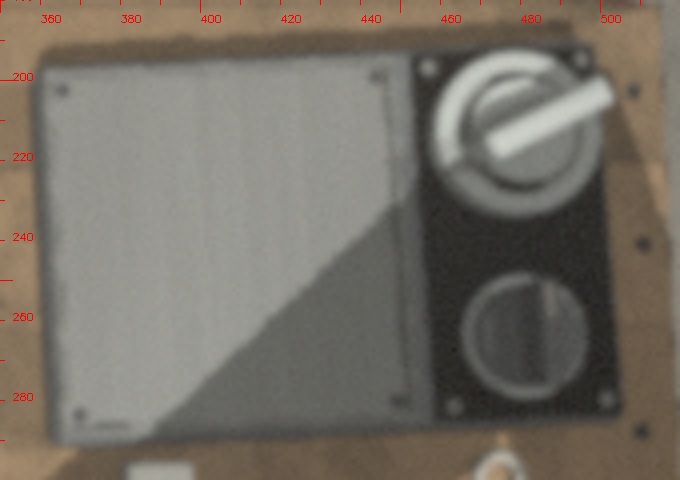

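View pics/c2.png

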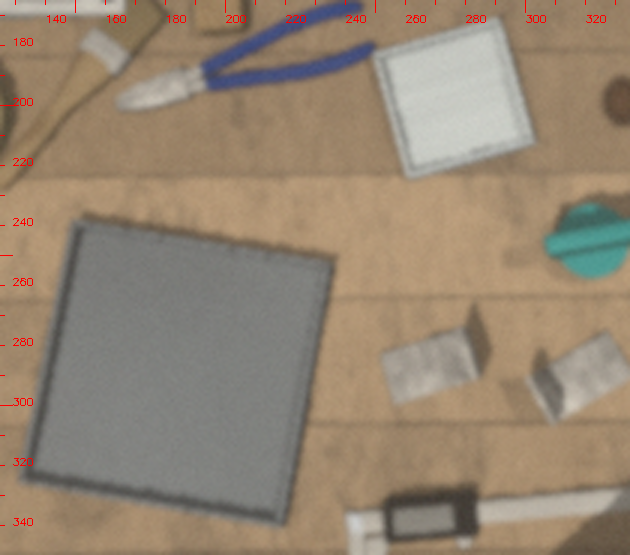

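```bash
python3 - <<'E'
from h import *
P=lambda u,v,z:p2w("top",u,v,z)
print("machine corners z63:")
# crop coords/4 + (350,180)
for x,y in [(38,68),(410,50),(50,443),(432,425)]: print(P(350+x/4,180+y/4,60))
print("socket rim",P(479.6,213.2,75),"plug handle mid",P(350+549/4,180+120/4,120), P(350+495/4,180+150/4,120),P(350+607/4,180+88/4,120))
print("knob",P(350+525/4,180+335/4,71))
c=lambda x,y:(125+x/3,165+y/3)
print("dish");[print(P(*c(*q),16)) for q in [(373,55),(497,18),(536,145),(412,178)]]
print("tray");[print(P(*c(*q),18)) for q in [(78,218),(335,258),(284,524),(24,480)]]
print("bracket1 base");[print(P(*c(*q),5)) for q in [(382,352),(397,403),(480,376)]]
print("bracket1 leg top");[print(P(*c(*q),45)) for q in [(472,305),(489,348)]]
print("bracket2 base far");[print(P(*c(*q),5)) for q in [(606,332),(632,365),(557,422)]]
print("bracket2 legtop");[print(P(*c(*q),45)) for q in [(540,350),(563,385)]]
s=env.state(); print(Ro.from_euler('xyz',s['tcp_rot']).as_matrix().round(3))
im=cv2.imread("pics/scene0.png")[:,:,::-1]
crop(im,260,250,400,360,5,"pics/c3.png")
im=cv2.imread("pics/top0.png")[:,:,::-1]
crop(im,240,260,350,320,7,"pics/c4.png")
E
```

```text
machine corners z63:
[661.1 -20.9  60. ]
[ 669.1 -223.1   60. ]
[458.4 -24.2  60. ]
[ 466.4 -227.7   60. ]
socket rim [ 620.9 -274.8   75. ] plug handle mid [ 620.5 -275.1  120. ] [ 605.4 -247.2  120. ] [ 636.6 -305.2  120. ]
knob [ 513.5 -275.3   71. ]
dish
[703.6 226.9  16. ]
[731.4 132.3  16. ]
[633.2 102.9  16. ]
[608.9 196.7  16. ]
tray
[580.5 448.2  18. ]
[548.7 254.   18. ]
[352.6 289.6  18. ]
[386.  482.8  18. ]
bracket1 base
[478.2 220.3   5. ]
[440.  208.8   5. ]
[459.6 146.3   5. ]
bracket1 leg top
[511.7 148.5  45. ]
[480.4 136.1  45. ]
bracket2 base far
[491.9  51.2   5. ]
[467.   31.9   5. ]
[424.9  88.5   5. ]
bracket2 legtop
[478.7  99.2  45. ]
[453.4  82.6  45. ]
[[-0.     0.923  0.385]
 [ 0.001  0.385 -0.923]
 [-1.     0.    -0.001]]
```

View pics/c3.png

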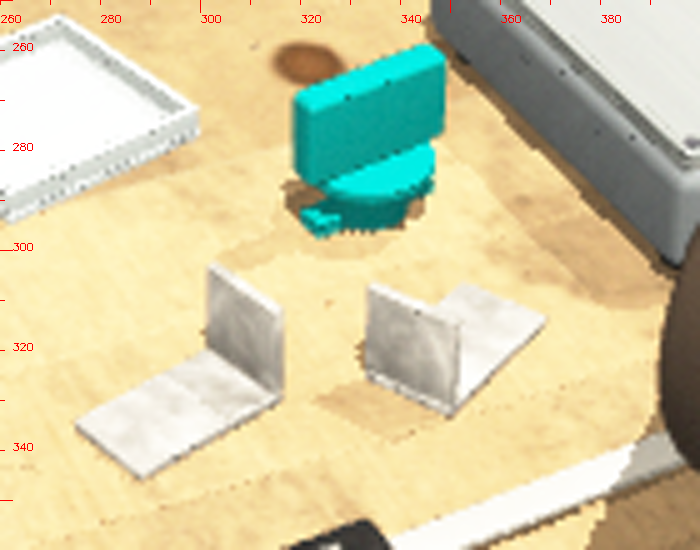

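View pics/c4.png

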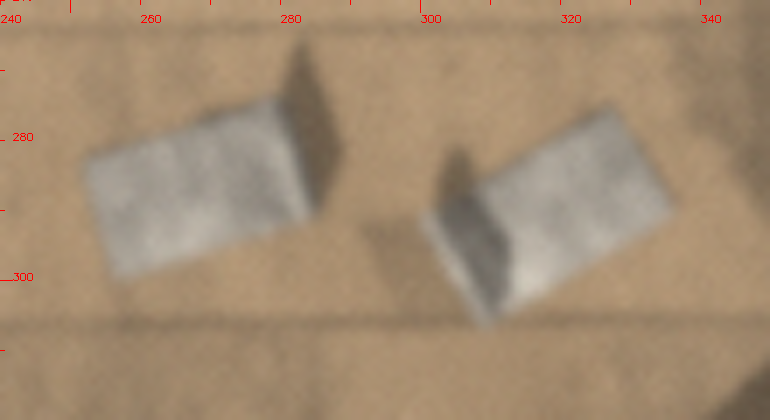

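```bash
cat >> h.py <<'E'
def jaw():
    R=Ro.from_euler('xyz',env.state()['tcp_rot']).as_matrix(); return np.arctan2(R[1,2],R[0,2])
def plan(xyz,jw,dec=0,maxmm=55,maxrad=.17,n=None):
    s=env.state(); R0=Ro.from_euler('xyz',s['tcp_rot']).as_matrix(); p0=s['eef_pos']
    c,si=np.cos(jw),np.sin(jw); R1=np.array([[0,-si,c],[0,c,si],[-1,0,0]],float)
    p1=np.array(xyz,float); rv=Ro.from_matrix(R0.T@R1).as_rotvec()
    dR=R0.T
    N=n or int(max(1,np.ceil(np.linalg.norm(p1-p0)/maxmm),np.ceil(np.abs(rv).max()/maxrad)))
    rows=[]; Rk=R0
    for k in range(N):
        d=Rk.T@((p1-p0)/N); rows.append([round(float(a),dec)+0. for a in d]+[round(float(a),2 if dec<1 else 3)+0. for a in rv/N])
        Rk=Rk@Ro.from_rotvec(rv/N).as_matrix()
    print("jaw",round(jaw(),3),"N",N)
    for i in range(0,N,8): print("["+", ".join("["+", ".join(f"{a:g}" for a in r)+"]" for r in rows[i:i+8])+"]")
E
python3 - <<'E'
from h import *
plan((600,-275,240),0.49)
E
```

```text
jaw -1.176 N 10
[[0, 45, -14, -0.17, 0, 0], [0, 47, -6, -0.17, 0, 0], [0, 47, 1, -0.17, 0, 0], [0, 46, 9, -0.17, 0, 0], [0, 44, 17, -0.17, 0, 0], [0, 41, 24, -0.17, 0, 0], [0, 36, 30, -0.17, 0, 0], [0, 31, 36, -0.17, 0, 0]]
[[0, 24, 40, -0.17, 0, 0], [0, 17, 44, -0.17, 0, 0]]
```

Emit:
{"fn": "step_arm", "kwargs": {"rows": [[0, 45, -14, -0.17, 0, 0], [0, 47, -6, -0.17, 0, 0], [0, 47, 1, -0.17, 0, 0], [0, 46, 9, -0.17, 0, 0], [0, 44, 17, -0.17, 0, 0], [0, 41, 24, -0.17, 0, 0], [0, 36, 30, -0.17, 0, 0], [0, 31, 36, -0.17, 0, 0]], "grip": 60}}

```text
t: 1.15
eef_pos: [528.4, -320.4, 237.4]
tcp_rot: [1.939, 1.567, 2.161]
ft_force: [-0.0, -0.4, 0.1]
opening: 0.632
```

```bash
python3 - <<'E'
from h import *
show()
plan((615,-275,240),0.49)
E
```

```text
1.15 [ 528.4 -320.4  237.4] [1.939 1.567 2.161] [-0.  -0.4  0.1] 60.1
jaw 0.222 N 2
[[-1, 13, 47, -0.13, 0, 0], [-1, 6, 48, -0.13, 0, 0]]
```

Emit:
{"fn": "step_arm", "kwargs": {"rows": [[-1, 13, 47, -0.13, 0, 0], [-1, 6, 48, -0.13, 0, 0], [0, 0, 0, 0, 0, 0]]}}

```text
t: 1.52
eef_pos: [618.4, -270.3, 238.5]
tcp_rot: [1.739, 1.566, 2.235]
ft_force: [-1.1, -0.8, -0.7]
opening: 0.633
```

```bash
python3 - <<'E'
from h import *
show(); print(jaw())
st,im=snap("wrist","pics/w1.png"); np.savez("w1.npz",**st)
crop(im,100,20,540,400,1,"pics/w1c.png")
snap("top","pics/top1.png")
E
```

```text
1.525 [ 618.4 -270.3  238.5] [1.739 1.566 2.235] [-1.1 -0.8 -0.7] 60.2
0.49627726419498425
```

View pics/w1.png

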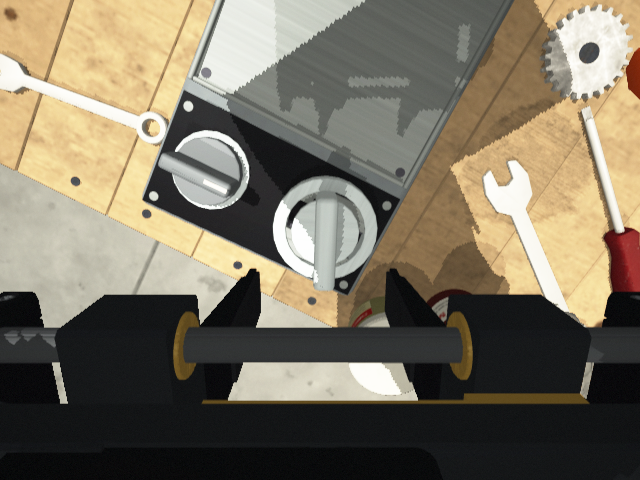

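View pics/top1.png

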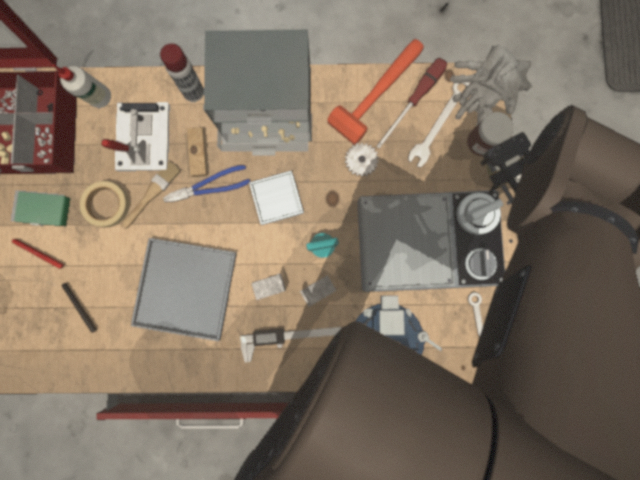

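```bash
python3 - <<'E'
from h import *
im=cv2.imread("pics/w1.png")[:,:,::-1]
crop(im,140,70,410,310,3,"pics/c5.png")
E
```

```text
(no output)
```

View pics/c5.png

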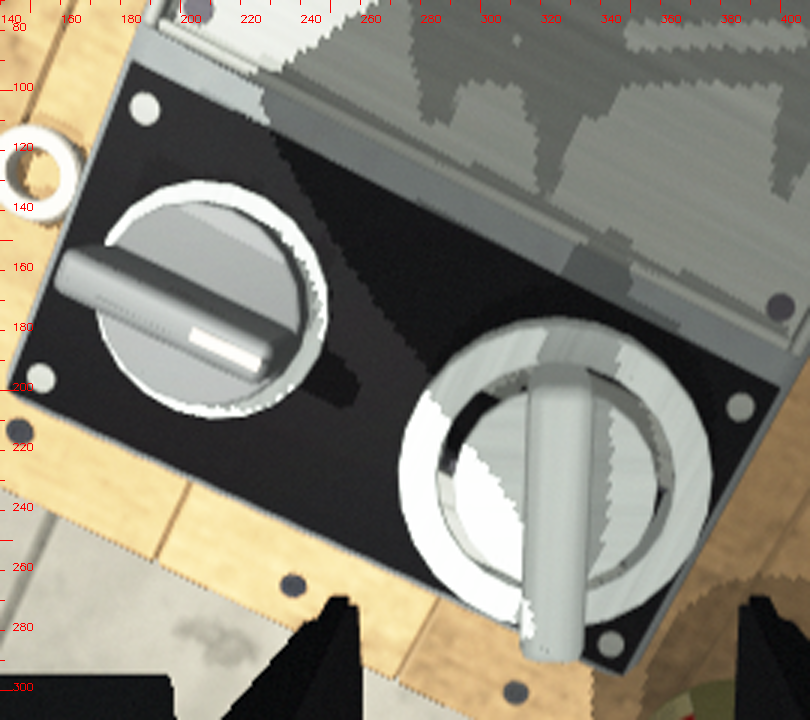

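```bash
python3 - <<'E'
from h import *
st=dict(np.load("w1.npz"))
W=lambda x,y,z:p2w("wrist",140+x/3,70+y/3,z,st)
print("socket",W(555.5,472,75)); print("knob disc",W(211,299,71))
s=[W(x,y,56) for x,y in [(145,108),(40,378),(740,407),(611,644)]]; print("screws",s,[np.arctan2(*(b-a)[[1,0]]) for a,b in [(s[0],s[2]),(s[1],s[3])]])
print("corners",[W(x,y,58) for x,y in [(8,392),(625,673),(780,388)]])
a,b=W(564,372,123),W(555,640,123); print("handle",a,b,(a+b)/2,np.arctan2(*(b-a)[[1,0]]),np.linalg.norm(a-b))
a,b=W(75,260,101),W(285,350,101); print("knob bar",a,b,(a+b)/2,np.arctan2(*(b-a)[[1,0]]),np.linalg.norm(a-b))
# plate far-right inner corner etc.
E
```

```text
socket [ 621.6 -270.3   75. ]
knob disc [ 517.1 -273.3   71. ]
screws [array([ 477. , -238.1,   56. ]), array([ 479.8, -320.7,   56. ]), array([ 661.7, -231.7,   56. ]), array([ 664.9, -313.8,   56. ])] [np.float64(0.03463692690652322), np.float64(0.03725989527228389)]
corners [array([ 473.8, -328.2,   58. ]), array([ 672.8, -319.4,   58. ]), array([ 668.5, -221.3,   58. ])]
handle [ 606.2 -238.7  123. ] [ 635.9 -297.5  123. ] [ 621.05 -268.1   123.  ] -1.1030754205663504 65.87510910806901
knob bar [ 490.6 -274.1  101. ] [ 544.7 -269.6  101. ] [ 517.65 -271.85  101.  ] 0.0829882565186692 54.286830815585496
```

```bash
python3 - <<'E'
from h import *
for z in (60,90,120): print(z,p2w("top",512,160,z),p2w("top",532,160,z),p2w("top",492,160,z),p2w("top",497,127,z), p2w("scene",424,174,z))
print(p2w("scene",422,213,0))
im=cv2.imread("pics/scene0.png")[:,:,::-1]
crop(im,360,140,480,240,6,"pics/c6.png")
plan((621,-272,135),0.47)
E
```

```text
60 [ 739.9 -355.3   60. ] [ 739.5 -398.8   60. ] [ 740.4 -311.7   60. ] [ 814.5 -325.9   60. ] [ 872.6 -364.7   60. ]
90 [ 731.8 -342.7   90. ] [ 731.3 -384.9   90. ] [ 732.2 -300.5   90. ] [ 804.  -314.2   90. ] [ 817.9 -325.1   90. ]
120 [ 723.6 -330.1  120. ] [ 723.2 -370.9  120. ] [ 724.  -289.2  120. ] [ 793.5 -302.5  120. ] [ 763.1 -285.5  120. ]
[ 777.2 -302.6    0. ]
jaw 0.492 N 2
[[52, -1, 2, 0.01, 0, 0], [52, -1, 2, 0.01, 0, 0]]
```

View pics/c6.png

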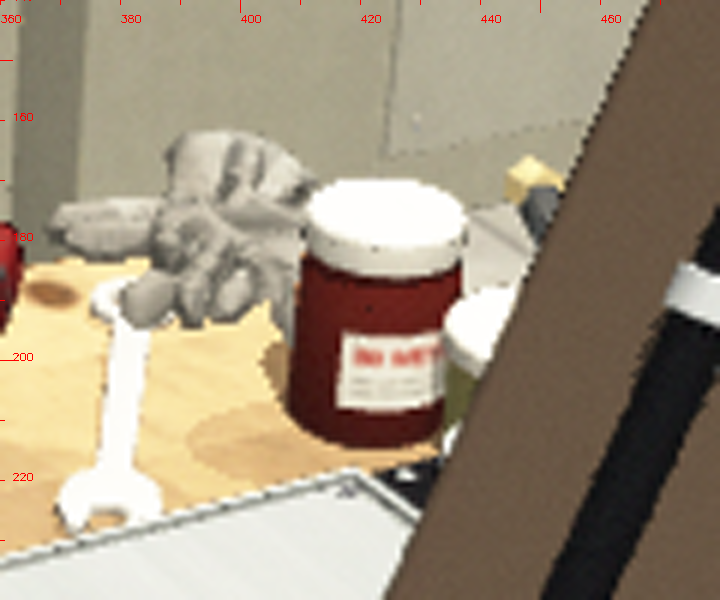

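Emit:
{"fn": "step_arm", "kwargs": {"rows": [[52, -1, 2, 0.01, 0, 0], [52, -1, 2, 0.01, 0, 0], [0, 0, 0, 0, 0, 0]]}}

```text
t: 2.0
eef_pos: [617.8, -274.4, 133.9]
tcp_rot: [1.924, 1.567, 2.388]
ft_force: [-0.3, 0.1, 0.9]
opening: 0.629
```

```bash
python3 - <<'E'
from h import *
show()
plan((621,-272,113),0.47)
st,im=snap("wrist","pics/w2.png"); np.savez("w2.npz",**st)
E
```

```text
2.0 [ 617.8 -274.4  133.9] [1.924 1.567 2.388] [-0.3  0.1  0.9] 59.8
jaw 0.464 N 1
[[21, 1, 4, -0.01, 0, 0]]
```

View pics/w2.png

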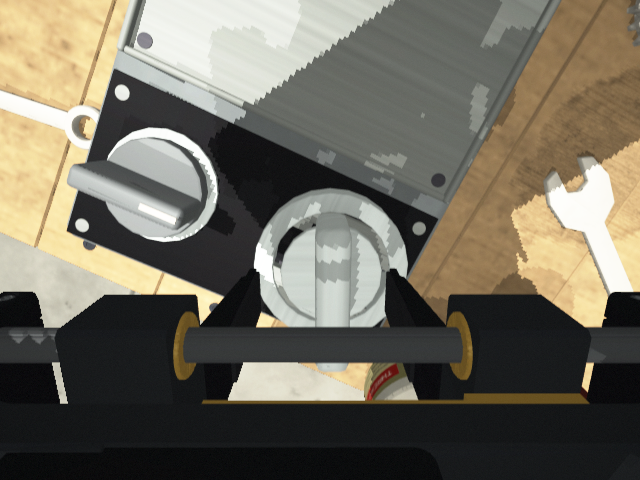

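Emit:
{"fn": "step_arm", "kwargs": {"rows": [[11, 1, 3, -0.01, 0, 0], [11, 0, 2, 0, 0, 0], [0, 0, 0, 0, 0, 0]]}}

```text
t: 2.42
eef_pos: [624.1, -273.4, 118.3]
tcp_rot: [-0.876, 1.564, -0.402]
ft_force: [0.5, -0.1, 0.1]
opening: 0.63
```

Emit:
{"fn": "step_arm", "kwargs": {"rows": [[0, 0, 0, 0, 0, 0], [0, 0, 0, 0, 0, 0], [0, 0, 0, 0, 0, 0], [0, 0, 0, 0, 0, 0]], "grip": 0}}

```text
t: 2.92
eef_pos: [624.5, -273.4, 119.8]
tcp_rot: [-0.898, 1.562, -0.424]
ft_force: [0.8, -1.3, -0.1]
opening: 0.268
```

```bash
python3 - <<'E'
from h import *
show(); print(jaw())
E
```

```text
2.925 [ 624.5 -273.4  119.8] [-0.898  1.562 -0.424] [ 0.8 -1.3 -0.1] 25.5
0.47411899807424385
```

Emit:
{"fn": "step_arm", "kwargs": {"rows": [[7, 0, 0, 0, 0, 0], [0, 0, 0, 0, 0, 0], [0, 0, 0, 0, 0, 0]], "grip": 0}}

```text
t: 3.3
eef_pos: [624.7, -273.9, 113.0]
tcp_rot: [-0.957, 1.561, -0.483]
ft_force: [-1.3, 0.6, 4.9]
opening: 0.17
```

```bash
python3 - <<'E'
from h import *
show(); print(jaw()); print(env.state()['moment'])
E
```

```text
3.3 [ 624.7 -273.9  113. ] [-0.957  1.561 -0.483] [-1.3  0.6  4.9] 16.1
0.4742472221464667
[ 0.07676142  0.02867939 -0.00661938]
```

Emit:
{"fn": "step_arm", "kwargs": {"rows": [[0, 0, 0, -0.15, 0, 0], [0, 0, 0, -0.15, 0, 0], [0, 0, 0, -0.15, 0, 0], [0, 0, 0, -0.15, 0, 0]]}}

```text
t: 3.8
eef_pos: [625.0, -273.1, 113.0]
tcp_rot: [-1.457, 1.561, -0.366]
ft_force: [-0.6, 1.4, 4.0]
opening: 0.165
```

```bash
python3 - <<'E'
from h import *
show(); print(jaw()); print(env.state()['moment'])
plan((624.5,-273.5,113),1.17)
E
```

```text
3.8 [ 625.  -273.1  113. ] [-1.457  1.561 -0.366] [-0.6  1.4  4. ] 15.7
1.0917163413433342
[ 0.41716906 -0.14465047 -0.09651404]
jaw 1.092 N 1
[[0, 0, -1, -0.08, 0, 0.01]]
```

Emit:
{"fn": "step_arm", "kwargs": {"rows": [[0, 0, 0, -0.15, 0, 0], [0, 0, 0, -0.15, 0, 0], [0, 0, 0, -0.15, 0, 0]]}}

```text
t: 4.18
eef_pos: [625.5, -272.1, 112.9]
tcp_rot: [-1.765, 1.56, -0.209]
ft_force: [0.8, 1.1, 4.1]
opening: 0.168
```

```bash
python3 - <<'E'
from h import *
show(); print(jaw()); print(env.state()['moment'])
E
```

```text
4.175 [ 625.5 -272.1  112.9] [-1.765  1.56  -0.209] [0.8 1.1 4.1] 15.9
1.556563270235686
[ 0.4065873  -0.12753856 -0.05829391]
```

Emit:
{"fn": "step_arm", "kwargs": {"rows": [[0, 0, 0, -0.06, 0, 0], [0, 0, 0, -0.05, 0, 0]]}}

```text
t: 4.42
eef_pos: [626.0, -272.4, 113.0]
tcp_rot: [-1.926, 1.559, -0.254]
ft_force: [1.1, -6.1, 0.3]
opening: 0.171
```

```bash
python3 - <<'E'
from h import *
show(); print(jaw()); print(env.state()['moment'])
E
```

```text
4.425 [ 626.  -272.4  113. ] [-1.926  1.559 -0.254] [ 1.1 -6.1  0.3] 16.2
1.6718043854696711
[-1.26561394 -0.24986207 -0.25093732]
```

Emit:
{"fn": "step_arm", "kwargs": {"rows": [[0, 0, 0, -0.04, 0, 0]]}}

```text
t: 4.55
eef_pos: [626.1, -272.8, 113.0]
tcp_rot: [-1.988, 1.558, -0.276]
ft_force: [-0.6, -1.3, 2.8]
opening: 0.171
```

```bash
python3 - <<'E'
from h import *
show(); print(jaw()); print(env.state()['moment'])
E
```

```text
4.55 [ 626.1 -272.8  113. ] [-1.988  1.558 -0.276] [-0.6 -1.3  2.8] 16.2
1.7122231496288614
[-0.09564588  0.19707413 -0.84646948]
```

Emit:
{"fn": "step_arm", "kwargs": {"rows": [[0, 0, 0, 0.04, 0, 0], [0, 0, 0, 0.02, 0, 0], [-8, 0, 0, 0, 0, 0], [-8, 0, 0, 0, 0, 0]]}}

```text
t: 5.05
eef_pos: [625.4, -272.6, 128.6]
tcp_rot: [-1.863, 1.56, -0.212]
ft_force: [-0.1, -0.9, -1.5]
opening: 0.166
```

```bash
python3 - <<'E'
from h import *
show(); print(jaw()); print(env.state()['moment'])
snap("wrist","pics/w3.png")
E
```

```text
5.05 [ 625.4 -272.6  128.6] [-1.863  1.56  -0.212] [-0.1 -0.9 -1.5] 15.8
1.651287165884769
[ 0.09377596 -0.11824519  0.03567811]
```

View pics/w3.png

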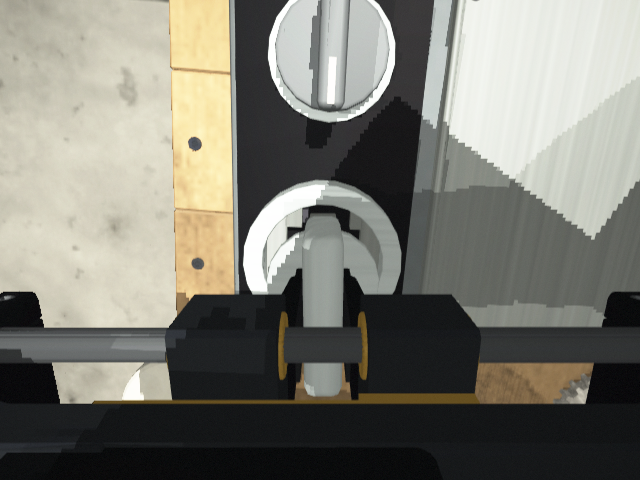

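Emit:
{"fn": "step_arm", "kwargs": {"rows": [[-10, 0, 0, 0, 0, 0], [-20, 0, 0, 0, 0, 0], [-40, 0, 0, 0, 0, 0], [-40, 0, 0, 0, 0, 0]]}}

```text
t: 5.6
eef_pos: [623.6, -271.8, 241.5]
tcp_rot: [-1.694, 1.564, -0.042]
ft_force: [0.1, -0.0, -0.9]
opening: 0.167
```

```bash
python3 - <<'E'
from h import *
show(); print(jaw()); print(env.state()['moment'])
plan((669,120,230),1.8)
E
```

```text
5.6 [ 623.6 -271.8  241.5] [-1.694  1.564 -0.042] [ 0.1 -0.  -0.9] 15.9
1.6521932212812869
[ 0.10288021 -0.14230377  0.0084696 ]
jaw 1.652 N 8
[[1, -10, 48, -0.02, 0, 0], [1, -11, 48, -0.02, 0, 0], [1, -11, 48, -0.02, 0, 0], [1, -12, 48, -0.02, 0, 0], [1, -13, 48, -0.02, 0, 0], [1, -14, 47, -0.02, 0, 0], [1, -15, 47, -0.02, 0, 0], [1, -16, 47, -0.02, 0, 0]]
```

Emit:
{"fn": "step_arm", "kwargs": {"rows": [[0, -10, 48, -0.02, 0, 0], [0, -11, 48, -0.02, 0, 0], [0, -11, 48, -0.02, 0, 0], [0, -12, 48, -0.02, 0, 0], [0, -13, 48, -0.02, 0, 0], [0, -14, 47, -0.02, 0, 0], [0, -15, 47, -0.02, 0, 0], [0, -16, 47, -0.02, 0, 0]]}}

```text
t: 6.6
eef_pos: [668.1, 128.8, 250.4]
tcp_rot: [-2.024, 1.553, -0.211]
ft_force: [0.6, -0.1, -1.6]
opening: 0.167
```

```bash
python3 - <<'E'
from h import *
show(); print(jaw())
snap("scene","pics/s2.png")
st,im=snap("wrist","pics/w4.png"); np.savez("w4.npz",**st)
E
```

```text
6.6 [668.1 128.8 250.4] [-2.024  1.553 -0.211] [ 0.6 -0.1 -1.6] 15.8
1.8129358766950052
```

View pics/s2.png

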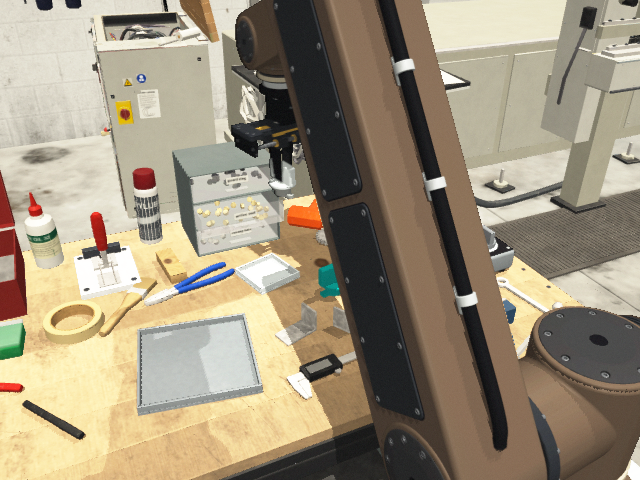

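View pics/w4.png

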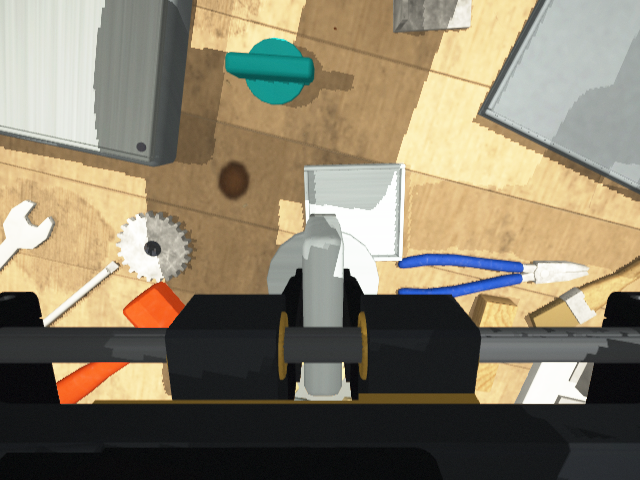

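```bash
python3 - <<'E'
from h import *
print("cab front bottom",p2w("scene",193,253,0),p2w("scene",279,237,0))
for z in (120,150,180): print(z,p2w("scene",173,153,z),p2w("scene",275,163,z),p2w("top",206,90,z),p2w("top",309,85,z))
st=dict(np.load("w4.npz"))
for q in [(305,166),(404,165),(402,260)]: print(p2w("wrist",*q,16,st))
print("gear dia",p2w("wrist",117,250,10,st),p2w("wrist",190,246,10,st))
a,b=p2w("wrist",330,214,290-0,st),0
E
```

```text
cab front bottom [826.5 288.2   0. ] [813.8  82.1   0. ]
120 [1140.9  248.9  120. ] [973.   27.2 120. ] [879.9 301.3 120. ] [888.2  85.5 120. ]
150 [1067.3  261.8  150. ] [907.8  51.2 150. ] [866.5 293.  150. ] [874.6  84.4 150. ]
180 [993.7 274.8 180. ] [842.6  75.2 180. ] [853.2 284.8 180. ] [861.   83.3 180. ]
[636.2 108.   16. ]
[611.6 201.8  16. ]
[706.3 229.5  16. ]
gear dia [771.8 -65.6  10. ] [748.2   9.2  10. ]
```

```bash
python3 - <<'E'
from h import *
plan((670,167,120),1.86)
E
```

```text
jaw 1.817 N 3
[[43, -3, 12, -0.01, 0, 0.01], [43, -3, 11, -0.01, 0, 0.01], [43, -4, 11, -0.01, 0, 0.01]]
```

Emit:
{"fn": "step_arm", "kwargs": {"rows": [[0, -3, 18, -0.01, 0, 0.01], [43, -3, 17, -0.01, 0, 0.01], [43, -4, 0, -0.01, 0, 0], [43, 0, 0, 0, 0, 0], [0, 0, 0, 0, 0, 0]]}}

```text
t: 7.32
eef_pos: [669.5, 169.4, 120.7]
tcp_rot: [2.85, 1.563, -1.585]
ft_force: [0.2, -0.1, 0.0]
opening: 0.168
```

```bash
python3 - <<'E'
from h import *
show()
plan((670,167,75),1.86,dec=1)
snap("top","pics/t5.png"); snap("scene","pics/s5.png")
st,im=snap("wrist","pics/w5.png"); np.savez("w5.npz",**st)
E
```

```text
7.325 [669.5 169.4 120.7] [ 2.85   1.563 -1.585] [ 0.2 -0.1  0. ] 16.0
jaw 1.848 N 1
[[45.8, 0, -2.1, -0.012, -0.007, -0.002]]
```

View pics/w5.png

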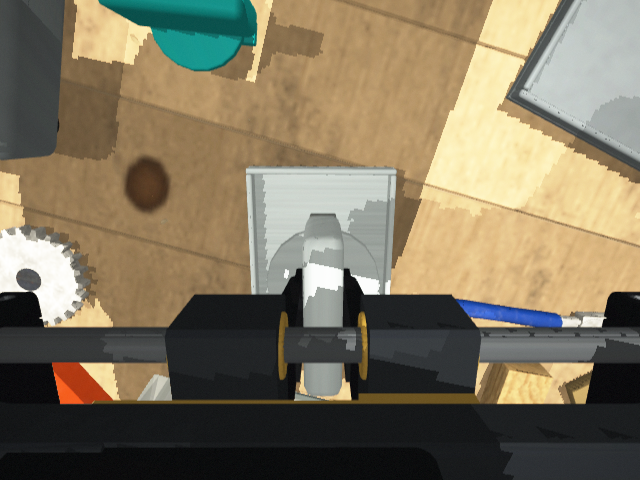

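View pics/s5.png

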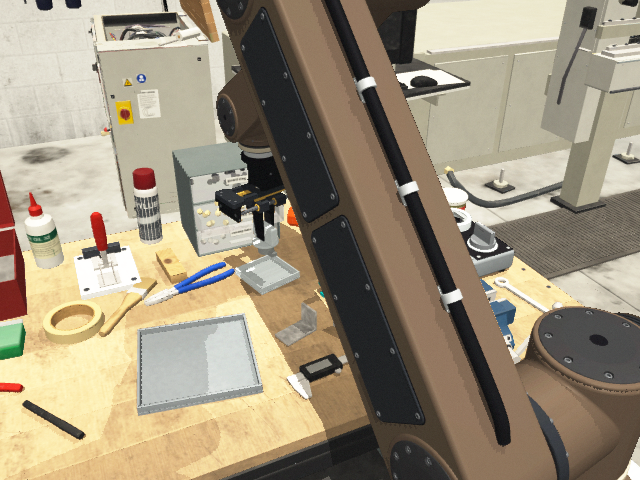

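```bash
python3 - <<'E'
from h import *
st=dict(np.load("w5.npz"))
a,b=p2w("wrist",247,169,16,st),p2w("wrist",396,169,16,st); print(a,b,np.linalg.norm(a-b)); m=(a+b)/2
d=(b-a)/np.linalg.norm(b-a); n=np.array([d[1],-d[0],0]); print("centre",m+50*n, m-50*n, np.arctan2(d[1],d[0]))
E
```

```text
[637.6 107.9  16. ] [610.7 202.2  16. ] 98.06171526135975
centre [672.2319654  168.76585227  16.        ] [576.0680346  141.33414773  16.        ] 1.8486757589022056
```

Dish centre ≈ (671,168), in agreement with the top view. Lower.

Emit:
{"fn": "step_arm", "kwargs": {"rows": [[25, 0, -1, 0, 0, 0], [20, 0, 0, 0, 0, 0], [6, 0, 0, 0, 0, 0], [0, 0, 0, 0, 0, 0]]}}

```text
t: 7.98
eef_pos: [675.5, 168.6, 80.3]
tcp_rot: [-2.116, 1.552, -0.269]
ft_force: [0.4, -0.3, -0.4]
opening: 0.166
```

```bash
python3 - <<'E'
from h import *
show()
plan((671,168,63),1.86,dec=1)
E
```

```text
7.975 [675.5 168.6  80.3] [-2.116  1.552 -0.269] [ 0.4 -0.3 -0.4] 15.8
jaw 1.847 N 1
[[17.2, 4.8, 0.8, -0.013, -0.01, 0.016]]
```

Emit:
{"fn": "step_arm", "kwargs": {"rows": [[7, 4, 1, -0.01, -0.01, 0.015], [7, 0, 0, 0, 0, 0], [0, 0, 0, 0, 0, 0]]}}

```text
t: 8.35
eef_pos: [671.7, 168.5, 66.6]
tcp_rot: [-1.087, 1.569, 0.771]
ft_force: [0.3, -0.3, -1.4]
opening: 0.168
```

```bash
python3 - <<'E'
from h import *
show()
plan((671,168,62),1.86,dec=1)
E
```

```text
8.35 [671.7 168.5  66.6] [-1.087  1.569  0.771] [ 0.3 -0.3 -1.4] 16.0
jaw 1.858 N 1
[[4.6, 0.8, -0.3, -0.002, 0.001, 0.001]]
```

Emit:
{"fn": "step_arm", "kwargs": {"rows": [[3, 0, 0, 0, 0, 0], [2, 0, 0, 0, 0, 0]]}}

```text
t: 8.6
eef_pos: [671.9, 168.6, 62.0]
tcp_rot: [-1.243, 1.569, 0.615]
ft_force: [-6.7, -1.3, 16.2]
opening: 0.165
```

```bash
python3 - <<'E'
from h import *
show()
E
```

```text
8.6 [671.9 168.6  62. ] [-1.243  1.569  0.615] [-6.7 -1.3 16.2] 15.7
```

Contact (16 N), as expected at z = 62. Release and rise.

Emit:
{"fn": "step_arm", "kwargs": {"rows": [[-1, 0, 0, 0, 0, 0], [0, 0, 0, 0, 0, 0], [0, 0, 0, 0, 0, 0], [0, 0, 0, 0, 0, 0]], "grip": 55}}

```text
t: 9.1
eef_pos: [672.1, 168.6, 63.4]
tcp_rot: [-1.413, 1.568, 0.445]
ft_force: [0.8, -0.9, 0.8]
opening: 0.531
```

Emit:
{"fn": "step_arm", "kwargs": {"rows": [[-10, 0, 0, 0, 0, 0], [-30, 0, 0, 0, 0, 0], [-45, 0, 0, 0, 0, 0], [-50, 0, 0, 0, 0, 0], [-50, 0, 0, 0, 0, 0]]}}

```text
t: 9.72
eef_pos: [670.6, 168.2, 252.2]
tcp_rot: [1.185, 1.567, 3.043]
ft_force: [0.7, -0.4, 0.3]
opening: 0.579
```

```bash
python3 - <<'E'
from h import *
show()
st,im=snap("wrist","pics/w6.png"); np.savez("w6.npz",**st)
E
```

```text
9.725 [670.6 168.2 252.2] [1.185 1.567 3.043] [ 0.7 -0.4  0.3] 55.1
```

View pics/w6.png

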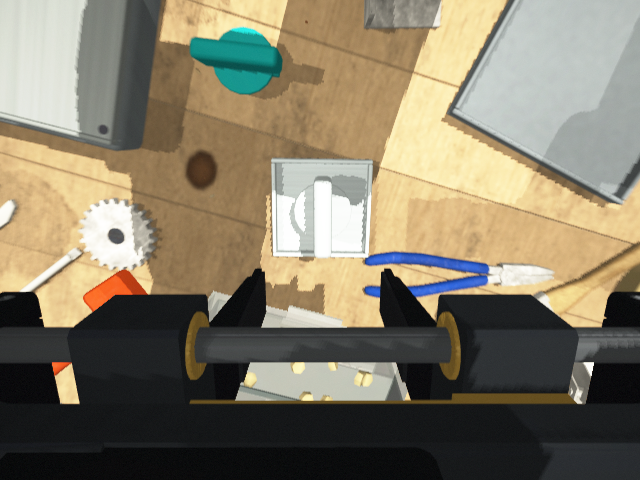

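```bash
python3 - <<'E'
from h import *
plan((450,150,270),0.45)
E
```

```text
jaw 1.858 N 9
[[-1, 24, 5, 0.16, 0, 0], [-1, 25, 1, 0.16, 0, 0], [-1, 25, -3, 0.16, 0, 0], [-1, 24, -6, 0.16, 0, 0], [-1, 23, -10, 0.16, 0, 0], [-1, 21, -14, 0.16, 0, 0], [-1, 18, -17, 0.16, 0, 0], [-1, 16, -19, 0.16, 0, 0]]
[[-1, 12, -21, 0.16, 0, 0]]
```

Emit:
{"fn": "step_arm", "kwargs": {"rows": [[-1, 24, 5, 0.16, 0, 0], [-1, 25, 1, 0.16, 0, 0], [-1, 25, -3, 0.16, 0, 0], [-1, 24, -6, 0.16, 0, 0], [-1, 23, -10, 0.16, 0, 0], [-1, 21, -14, 0.16, 0, 0], [-1, 18, -17, 0.16, 0, 0], [-1, 16, -19, 0.16, 0, 0]]}}

```text
t: 10.78
eef_pos: [467.8, 157.2, 272.3]
tcp_rot: [-0.332, 1.554, 0.205]
ft_force: [0.3, 0.6, 0.3]
opening: 0.576
```

Emit:
{"fn": "step_arm", "kwargs": {"rows": [[-1, 12, -21, 0.16, 0, 0], [0, 15, -15, 0.08, 0, 0], [0, 0, 0, 0, 0, 0]]}}

```text
t: 11.15
eef_pos: [421.5, 165.4, 274.4]
tcp_rot: [-0.082, 1.551, 0.206]
ft_force: [0.1, -0.6, 0.5]
opening: 0.581
```

```bash
python3 - <<'E'
from h import *
show(); print(jaw())
st,im=snap("wrist","pics/w7.png"); np.savez("w7.npz",**st)
crop(im,160,0,480,290,2,"pics/c7.png")
E
```

```text
11.15 [421.5 165.4 274.4] [-0.082  1.551  0.206] [ 0.1 -0.6  0.5] 55.2
0.287789513367378
```

View pics/w7.png

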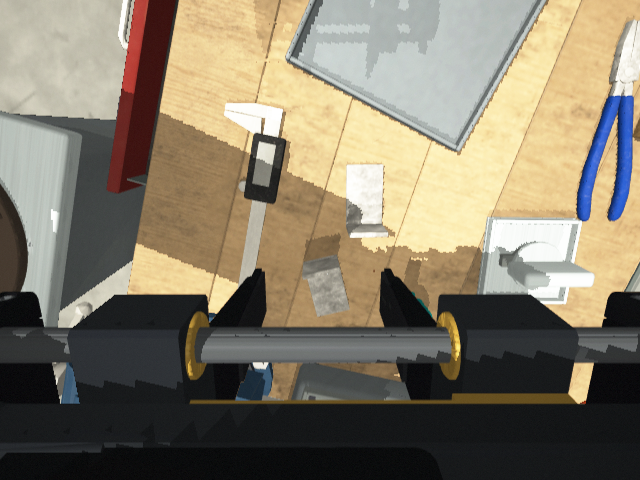

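```bash
python3 - <<'E'
from h import *
im=cv2.imread("pics/w7.png")[:,:,::-1]
crop(im,290,150,410,325,4,"pics/c7.png")
E
```

```text
(no output)
```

View pics/c7.png

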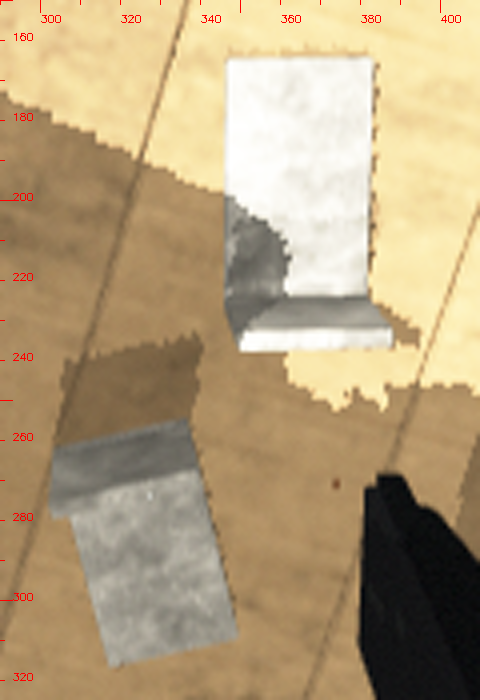

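```bash
cat > br.py <<'E'
from h import *
def rep(n,f1,f2,l1,l2,o,s,st,cam="wrist"):
    W=lambda q,z:p2w(cam,o[0]+q[0]/s,o[1]+q[1]/s,z,st)
    a,b=W(f1,5),W(f2,5); c,d=W(l1,45),W(l2,45)
    print(n,"free",a,b,"w",np.linalg.norm(a-b).round(1),"ang",round(np.arctan2(*(b-a)[[1,0]]),3))
    print("   leg",c,d,"w",np.linalg.norm(c-d).round(1),"ang",round(np.arctan2(*(d-c)[[1,0]]),3))
    m,l=(a+b)/2,(c+d)/2; v=(l-m)[:2]; print("   len",np.linalg.norm(v).round(1),"yaxis ang",round(np.arctan2(v[1],v[0]),3),"freemid",m[:2],"legmid",l[:2])
E
python3 - <<'E'
from br import *
st=dict(np.load("w7.npz"))
rep("b1",(226,57),(374,57),(240,350),(392,350),(290,150),4,st)
rep("b2",(110,665),(237,637),(52,515),(197,468),(290,150),4,st)
E
```

```text
b1 free [440.4 213.7   5. ] [478.6 224.9   5. ] w 39.8 ang 0.285
   leg [461.9 146.5  45. ] [499.3 157.3  45. ] w 38.9 ang 0.281
   len 70.6 yaxis ang -1.267 freemid [459.5 219.3] legmid [480.6 151.9]
b2 free [460.9  33.2   5. ] [494.6  52.3   5. ] w 38.7 ang 0.516
   leg [428.   89.9  45. ] [460.7 113.   45. ] w 40.0 ang 0.615
   len 67.5 yaxis ang 2.088 freemid [477.75  42.75] legmid [444.35 101.45]
```

```bash
python3 - <<'E'
from h import *
plan((480,153.5,110),0.285)
E
```

```text
jaw 0.289 N 4
[[41, -7, 12, 0, 0.01, 0], [41, -7, 12, 0, 0.01, 0], [41, -7, 13, 0, 0.01, 0], [41, -7, 13, 0, 0.01, 0]]
```

Emit:
{"fn": "step_arm", "kwargs": {"rows": [[41, -7, 12, 0, 0.01, 0], [41, -7, 12, 0, 0.01, 0], [41, -7, 13, 0, 0.01, 0], [41, -7, 13, 0, 0, 0], [0, 0, 0, 0, 0, 0]], "grip": 65}}

```text
t: 11.82
eef_pos: [486.7, 151.6, 107.7]
tcp_rot: [-2.509, 1.567, -2.212]
ft_force: [-0.0, -0.4, 0.8]
opening: 0.682
```

```bash
python3 - <<'E'
from h import *
show()
plan((480,153.5,60),0.285,n=2)
st,im=snap("wrist","pics/w8.png"); np.savez("w8.npz",**st)
E
```

```text
11.825 [486.7 151.6 107.7] [-2.509  1.567 -2.212] [-0.  -0.4  0.8] 64.8
jaw 0.297 N 2
[[24, 2, -3, 0.01, 0, 0], [24, 2, -3, 0.01, 0, 0]]
```

View pics/w8.png

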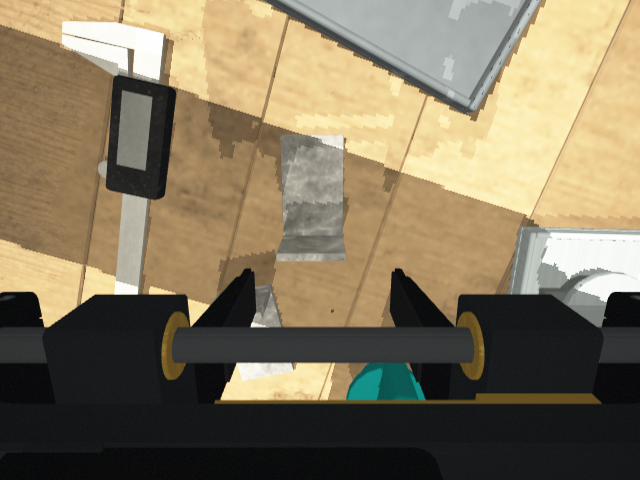

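```bash
python3 - <<'E'
from br import *
st=dict(np.load("w8.npz"))
rep("b1",(280,136),(344,136),(276,261),(345,261),(0,0),1,st)
E
```

```text
b1 free [440.2 212.3   5. ] [478.7 224.1   5. ] w 40.3 ang 0.297
   leg [460.7 146.1  45. ] [498.6 157.8  45. ] w 39.7 ang 0.299
   len 69.3 yaxis ang -1.275 freemid [459.45 218.2 ] legmid [479.65 151.95]
```

Emit:
{"fn": "step_arm", "kwargs": {"rows": [[25, 2, -4, 0, 0, 0], [24, 2, -3, 0, 0, 0], [15, 0, 0, 0, 0, 0], [0, 0, 0, 0, 0, 0]]}}

```text
t: 12.38
eef_pos: [481.8, 154.3, 50.6]
tcp_rot: [-0.433, 1.561, -0.133]
ft_force: [-0.3, 0.0, 0.5]
opening: 0.685
```

```bash
python3 - <<'E'
from h import *
show()
plan((479,154,33),0.292,n=1,dec=1)
E
```

```text
12.375 [481.8 154.3  50.6] [-0.433  1.561 -0.133] [-0.3  0.   0.5] 65.1
jaw 0.301 N 1
[[17.5, 0.6, -2.9, 0.009, 0.009, 0.004]]
```

Emit:
{"fn": "step_arm", "kwargs": {"rows": [[9, 0, -3, 0.01, 0.01, 0], [9, 0, 0, 0, 0, 0], [3, 0, 0, 0, 0, 0]]}}

```text
t: 12.75
eef_pos: [479.9, 153.4, 30.4]
tcp_rot: [-1.264, 1.566, -0.974]
ft_force: [0.3, 0.3, 0.8]
opening: 0.681
```

Emit:
{"fn": "step_arm", "kwargs": {"rows": [[0, 0, 0, 0, 0, 0], [0, 0, 0, 0, 0, 0], [0, 0, 0, 0, 0, 0], [0, 0, 0, 0, 0, 0]], "grip": 0}}

```text
t: 13.25
eef_pos: [480.0, 153.4, 30.5]
tcp_rot: [-1.294, 1.566, -1.004]
ft_force: [-0.4, -0.9, -1.3]
opening: 0.418
```

```bash
python3 - <<'E'
from h import *
show(); print(jaw())
E
```

```text
13.25 [480.  153.4  30.5] [-1.294  1.566 -1.004] [-0.4 -0.9 -1.3] 39.8
0.29010161495554204
```

Emit:
{"fn": "step_arm", "kwargs": {"rows": [[-10, 0, 0, 0, 0, 0], [-30, 0, 0, 0, 0, 0], [-50, 0, 0, 0, 0, 0], [-50, 0, 0, 0, 0, 0], [-50, 0, 0, 0, 0, 0], [0, 0, 0, 0, 0, 0]]}}

```text
t: 14.0
eef_pos: [478.8, 154.1, 229.3]
tcp_rot: [-1.226, 1.566, -0.936]
ft_force: [0.2, 0.2, -2.6]
opening: 0.421
```

```bash
python3 - <<'E'
from h import *
show()
for z in (100,150,200): print(z,p2w("top",392,297,z),p2w("top",380,297,z),p2w("top",404,297,z))
snap("top","pics/t9.png"); snap("wrist","pics/w9.png")
plan((560,-100,260),0.29)
E
```

```text
14.0 [478.8 154.1 229.3] [-1.226  1.566 -0.936] [ 0.2  0.2 -2.6] 40.0
100 [446. -81. 100.] [446.2 -56.6 100. ] [ 445.8 -105.5  100. ]
150 [447.7 -73.9 150. ] [447.8 -50.7 150. ] [447.5 -97.  150. ]
200 [449.3 -66.7 200. ] [449.5 -44.9 200. ] [449.2 -88.5 200. ]
jaw 0.29 N 5
[[-7, -53, 1, 0, 0, 0], [-7, -53, 1, 0, 0, 0], [-7, -53, 1, 0, 0, 0], [-7, -53, 1, 0, 0, 0], [-7, -53, 1, 0, 0, 0]]
```

View pics/t9.png

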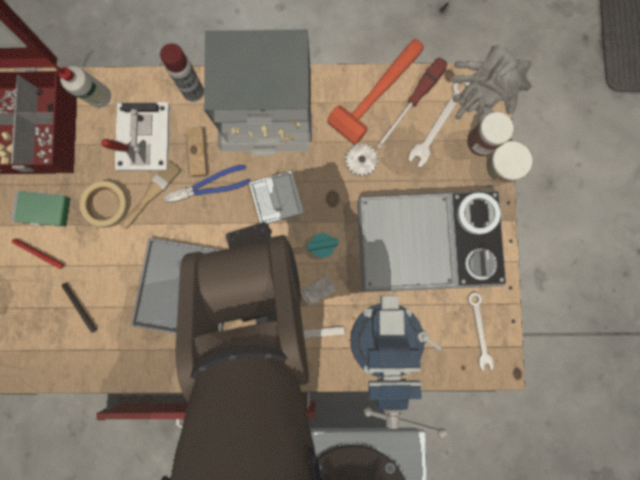

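View pics/w9.png

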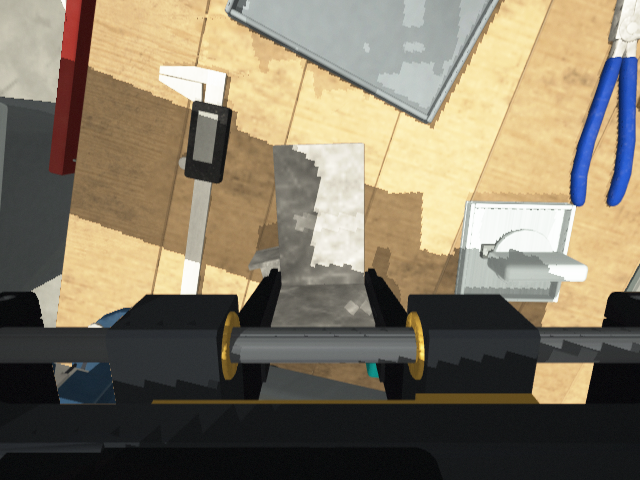

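Emit:
{"fn": "step_arm", "kwargs": {"rows": [[-7, -53, 1, 0.05, 0, 0], [-7, -53, 1, 0.05, 0, 0], [-7, -53, 1, 0.05, 0, 0], [-7, -53, 1, 0.05, 0, 0], [0, -50, 1, 0.05, 0, 0], [0, 0, 0, 0, 0, 0]]}}

```text
t: 14.85
eef_pos: [530.0, -108.9, 244.7]
tcp_rot: [-3.084, 1.55, -3.049]
ft_force: [-0.3, -0.2, -1.4]
opening: 0.421
```

```bash
python3 - <<'E'
from h import *
show()
st,im=snap("wrist","pics/w10.png"); np.savez("w10.npz",**st)
plan((540,-155,260),0.036)
E
```

```text
14.85 [ 530.  -108.9  244.7] [-3.084  1.55  -3.049] [-0.3 -0.2 -1.4] 40.0
jaw 0.036 N 1
[[-15, -48, 8, 0, -0.02, 0]]
```

View pics/w10.png

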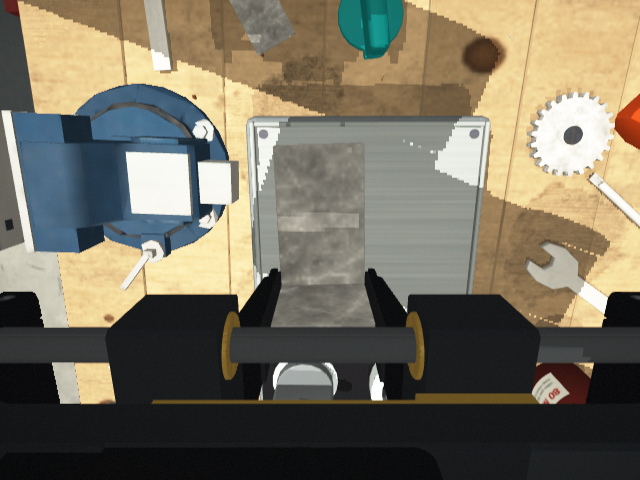

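```bash
python3 - <<'E'
from h import *
st=dict(np.load("w10.npz"))
for q in [(248,119),(489,118),(255,124),(483,123),(470,294),(258,285)]: print(q,p2w("wrist",*q,63,st))
E
```

```text
(248, 119) [462.3 -26.4  63. ]
(489, 118) [658.9 -18.9  63. ]
(255, 124) [468.1 -30.2  63. ]
(483, 123) [654.6 -22.9  63. ]
(470, 294) [ 664.5 -173.3   63. ]
(258, 285) [ 469.3 -173.    63. ]
```

Emit:
{"fn": "step_arm", "kwargs": {"rows": [[10, -22, 4, 0, -0.01, 0], [30, -22, 4, 0, -0.01, 0], [40, 0, 0, 0, 0, 0], [40, 0, 0, 0, 0, 0], [0, 0, 0, 0, 0, 0]]}}

```text
t: 15.52
eef_pos: [536.6, -146.3, 117.0]
tcp_rot: [2.73, 1.562, 2.773]
ft_force: [0.5, -1.1, -0.7]
opening: 0.414
```

```bash
python3 - <<'E'
from h import *
show()
plan((538,-152,95),0.036,n=2)
E
```

```text
15.525 [ 536.6 -146.3  117. ] [2.73  1.562 2.773] [ 0.5 -1.1 -0.7] 39.3
jaw 0.043 N 2
[[11, -3, 1, 0, 0, 0], [11, -3, 1, 0, 0, 0]]
```

Emit:
{"fn": "step_arm", "kwargs": {"rows": [[11, -3, 1, 0, 0, 0], [11, -3, 0, 0, 0, 0], [0, 0, 0, 0, 0, 0]]}}

```text
t: 15.9
eef_pos: [538.9, -151.6, 96.0]
tcp_rot: [2.73, 1.564, 2.775]
ft_force: [0.4, 0.0, -1.8]
opening: 0.418
```

```bash
python3 - <<'E'
from h import *
show()
plan((538,-152,88.5),0.036,n=1,dec=1)
E
```

```text
15.9 [ 538.9 -151.6   96. ] [2.73  1.564 2.775] [ 0.4  0.  -1.8] 39.8
jaw 0.045 N 1
[[7.5, -0.3, -0.8, 0.009, -0.006, -0.003]]
```

Emit:
{"fn": "step_arm", "kwargs": {"rows": [[4, 0, 0, 0, -0.006, 0], [3, 0, 0, 0, 0, 0], [1, 0, 0, 0, 0, 0]]}}

```text
t: 16.27
eef_pos: [539.3, -151.9, 88.8]
tcp_rot: [0.578, 1.568, 0.623]
ft_force: [-0.2, 0.2, -2.0]
opening: 0.416
```

```bash
python3 - <<'E'
from h import *
show()
E
```

```text
16.275 [ 539.3 -151.9   88.8] [0.578 1.568 0.623] [-0.2  0.2 -2. ] 39.6
```

Still unsupported (force unchanged); lower a touch more.

Emit:
{"fn": "step_arm", "kwargs": {"rows": [[1, 0, 0, 0, 0, 0], [1, 0, 0, 0, 0, 0]]}}

```text
t: 16.52
eef_pos: [539.4, -151.9, 88.3]
tcp_rot: [0.403, 1.567, 0.448]
ft_force: [-4.2, 1.0, 15.5]
opening: 0.418
```

```bash
python3 - <<'E'
from h import *
show()
E
```

```text
16.525 [ 539.4 -151.9   88.3] [0.403 1.567 0.448] [-4.2  1.  15.5] 39.7
```

Touching the plate. Release and rise.

Emit:
{"fn": "step_arm", "kwargs": {"rows": [[0, 0, 0, 0, 0, 0], [0, 0, 0, 0, 0, 0], [0, 0, 0, 0, 0, 0]], "grip": 60}}

```text
t: 16.9
eef_pos: [539.7, -152.0, 88.9]
tcp_rot: [0.178, 1.566, 0.223]
ft_force: [-0.8, 0.8, -0.4]
opening: 0.621
```

Emit:
{"fn": "step_arm", "kwargs": {"rows": [[-10, 0, 0, 0, 0, 0], [-40, 0, 0, 0, 0, 0], [-50, 0, 0, 0, 0, 0], [-50, 0, 0, 0, 0, 0], [0, 0, 0, 0, 0, 0]]}}

```text
t: 17.52
eef_pos: [539.0, -152.2, 245.5]
tcp_rot: [0.174, 1.566, 0.219]
ft_force: [0.7, 0.1, -0.4]
opening: 0.631
```

```bash
python3 - <<'E'
from h import *
show()
st,im=snap("wrist","pics/w11.png"); np.savez("w11.npz",**st)
plan((450,120,240),0.6)
E
```

```text
17.525 [ 539.  -152.2  245.5] [0.174 1.566 0.219] [ 0.7  0.1 -0.4] 60.0
jaw 0.045 N 6
[[1, 46, -13, -0.09, 0, 0], [1, 47, -8, -0.09, 0, 0], [1, 47, -4, -0.09, 0, 0], [1, 48, 0, -0.09, 0, 0], [1, 47, 5, -0.09, 0, 0], [1, 47, 9, -0.09, 0, 0]]
```

View pics/w11.png

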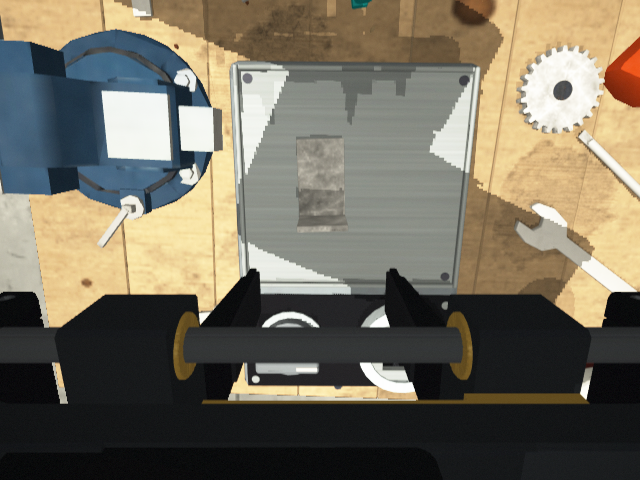

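Emit:
{"fn": "step_arm", "kwargs": {"rows": [[0, 46, -13, -0.09, 0, 0], [0, 47, -8, -0.09, 0, 0], [0, 47, -4, -0.09, 0, 0], [0, 48, 0, -0.09, 0, 0], [0, 47, 5, -0.09, 0, 0], [0, 47, 9, -0.09, 0, 0], [0, 0, 0, 0, 0, 0]]}}

```text
t: 18.45
eef_pos: [443.6, 127.3, 236.8]
tcp_rot: [2.295, 1.558, 2.895]
ft_force: [0.2, -0.1, 0.5]
opening: 0.636
```

```bash
python3 - <<'E'
from h import *
show(); print(jaw())
st,im=snap("wrist","pics/w12.png"); np.savez("w12.npz",**st)
crop(im,200,80,440,300,3,"pics/c12.png")
E
```

```text
18.45 [443.6 127.3 236.8] [2.295 1.558 2.895] [ 0.2 -0.1  0.5] 60.5
0.6002046750330331
```

View pics/w12.png

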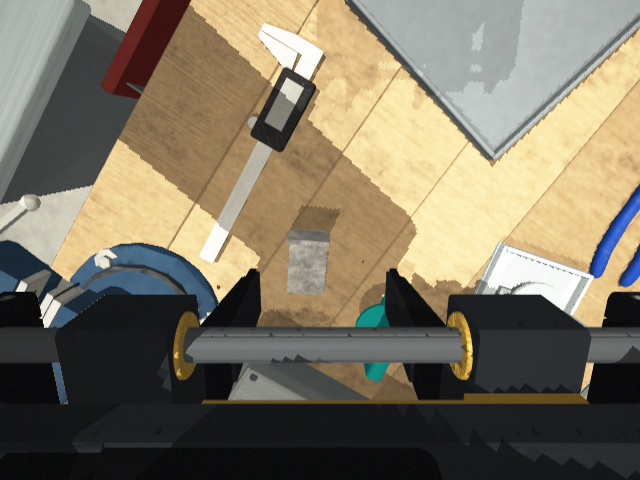

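View pics/c12.png

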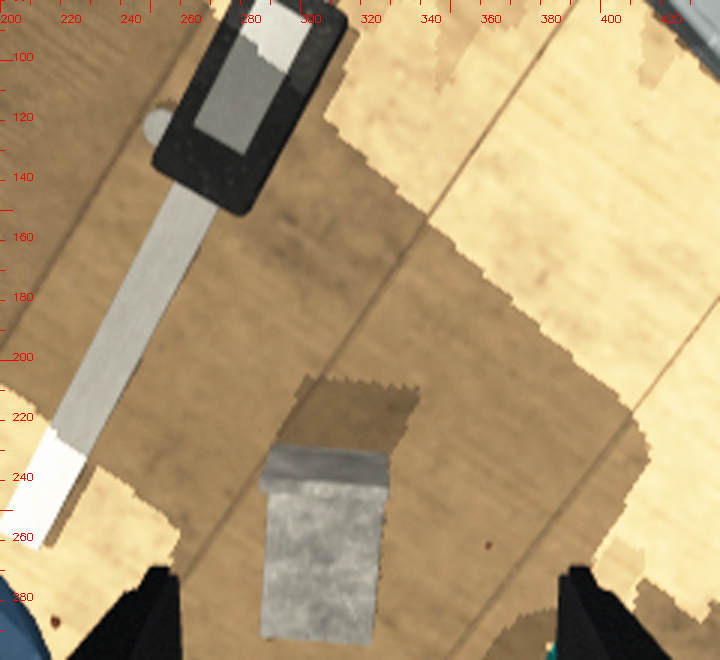

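```bash
python3 - <<'E'
from br import *
st=dict(np.load("w12.npz"))
rep("b2",(262,636),(373,643),(261,488),(388,488),(200,80),3,st)
W=lambda q,z:p2w("wrist",200+q[0]/3,80+q[1]/3,z,st)
print("leg bottom outer",W((272,443),0),W((388,452),0))
E
```

```text
b2 free [461.3  33.2   5. ] [495.3  53.4   5. ] w 39.5 ang 0.536
   leg [428.4  90.2  45. ] [460.5 112.3  45. ] w 39.0 ang 0.603
   len 67.1 yaxis ang 2.099 freemid [478.3  43.3] legmid [444.45 101.25]
leg bottom outer [426.   92.8   0. ] [460.6 112.8   0. ]
```

```bash
python3 - <<'E'
from h import *
st=dict(np.load("w12.npz"))
print("caliper tip",[p2w("wrist",*q,5,st) for q in [(212,262),(229,235),(200,258)]])
print("vise",[p2w("wrist",215,300,z,st) for z in (0,40,80)])
print("cyan",[p2w("wrist",357,315,z,st) for z in (20,60)])
plan((444.5,100.5,100),0.53)
E
```

```text
caliper tip [array([378.2,  16.7,   5. ]), array([377.8,  51.8,   5. ]), array([365.6,  13.4,   5. ])]
vise [array([402.5, -21.3,   0. ]), array([402.6,   0.5,  40. ]), array([402.8,  22.3,  80. ])]
cyan [array([532.6,  58.9,  20. ]), array([518.5,  73.1,  60. ])]
jaw 0.598 N 3
[[46, -8, -4, 0.02, 0, 0], [46, -8, -4, 0.02, 0, 0], [46, -8, -4, 0.02, 0, 0]]
```

Emit:
{"fn": "step_arm", "kwargs": {"rows": [[46, -8, -4, 0.02, 0, 0], [46, -8, -4, 0.02, 0, 0], [46, -8, -4, 0.02, 0, 0], [0, 0, 0, 0, 0, 0]]}}

```text
t: 19.0
eef_pos: [446.6, 96.1, 94.0]
tcp_rot: [2.409, 1.558, 2.94]
ft_force: [-0.1, -0.6, 0.5]
opening: 0.629
```

```bash
python3 - <<'E'
from h import *
show()
st,im=snap("wrist","pics/w13.png"); np.savez("w13.npz",**st)
plan((444.5,100.5,50),0.53,n=2)
E
```

```text
19.0 [446.6  96.1  94. ] [2.409 1.558 2.94 ] [-0.1 -0.6  0.5] 59.8
jaw 0.531 N 2
[[23, 2, 0, 0, 0, 0], [23, 2, 0, 0, 0, 0]]
```

View pics/w13.png

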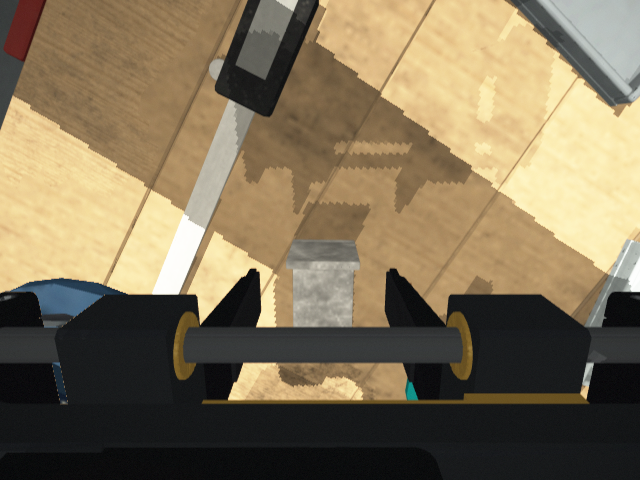

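Bracket is centred between the fingers and aligned. Descend.

Emit:
{"fn": "step_arm", "kwargs": {"rows": [[23, 2, 0, 0, -0.01, 0], [22, 2, 0, 0, 0, 0], [12, 0, 0, 0, 0, 0], [0, 0, 0, 0, 0, 0]]}}

```text
t: 19.55
eef_pos: [449.3, 100.0, 43.3]
tcp_rot: [0.275, 1.559, 0.805]
ft_force: [0.6, 0.1, -0.7]
opening: 0.63
```

```bash
python3 - <<'E'
from h import *
show()
plan((444.5,100.5,31),0.53,n=1,dec=1)
E
```

```text
19.55 [449.3 100.   43.3] [0.275 1.559 0.805] [ 0.6  0.1 -0.7] 59.9
jaw 0.53 N 1
[[12.2, 2.8, -4.1, 0, 0.012, -0.003]]
```

Emit:
{"fn": "step_arm", "kwargs": {"rows": [[7, 2, -4, 0, 0.012, 0], [6, 0, 0, 0, 0, 0], [0, 0, 0, 0, 0, 0]]}}

```text
t: 19.92
eef_pos: [445.6, 99.8, 31.3]
tcp_rot: [0.946, 1.568, 1.476]
ft_force: [0.3, -0.9, -0.9]
opening: 0.628
```

```bash
python3 - <<'E'
from h import *
show()
E
```

```text
19.925 [445.6  99.8  31.3] [0.946 1.568 1.476] [ 0.3 -0.9 -0.9] 59.7
```

Emit:
{"fn": "step_arm", "kwargs": {"rows": [[0, 0, 0, 0, 0, 0], [0, 0, 0, 0, 0, 0], [0, 0, 0, 0, 0, 0], [0, 0, 0, 0, 0, 0]], "grip": 0}}

```text
t: 20.42
eef_pos: [445.6, 99.8, 31.5]
tcp_rot: [0.907, 1.568, 1.437]
ft_force: [-0.5, 0.3, -0.9]
opening: 0.417
```

```bash
python3 - <<'E'
from h import *
show();print(jaw())
E
```

```text
20.425 [445.6  99.8  31.5] [0.907 1.568 1.437] [-0.5  0.3 -0.9] 39.6
0.5301558817632442
```

Emit:
{"fn": "step_arm", "kwargs": {"rows": [[-10, 0, 0, 0, 0, 0], [-30, 0, 0, 0, 0, 0], [-50, 0, 0, 0, 0, 0], [-50, 0, 0, 0, 0, 0], [-50, 0, 0, 0, 0, 0]]}}

```text
t: 21.05
eef_pos: [443.9, 99.1, 226.5]
tcp_rot: [2.325, 1.564, 2.855]
ft_force: [1.3, -0.2, -2.2]
opening: 0.417
```

```bash
python3 - <<'E'
from h import *
show()
st,im=snap("wrist","pics/w14.png")
plan((617,-88,235),0.036)
E
```

```text
21.05 [443.9  99.1 226.5] [2.325 1.564 2.855] [ 1.3 -0.2 -2.2] 39.7
jaw 0.53 N 5
[[-1, -50, 11, 0.1, 0, 0], [-1, -48, 15, 0.1, 0, 0], [-1, -47, 20, 0.1, 0, 0], [-1, -44, 25, 0.1, 0, 0], [-1, -42, 29, 0.1, 0, 0]]
```

View pics/w14.png

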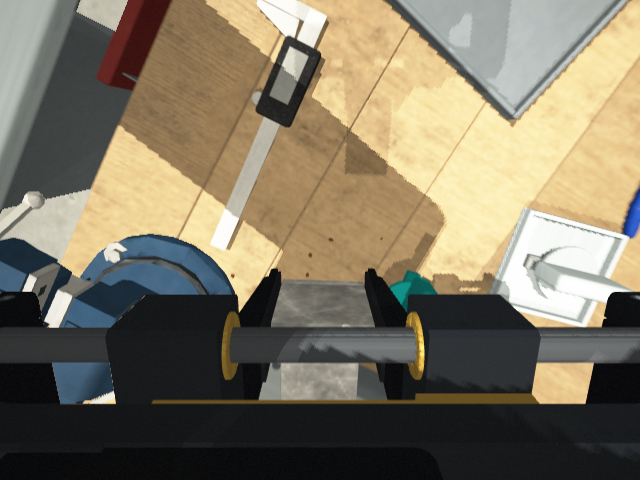

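Emit:
{"fn": "step_arm", "kwargs": {"rows": [[-1, -50, 11, 0.1, 0, 0], [-1, -48, 15, 0.1, 0, 0], [-1, -47, 20, 0.1, 0, 0], [-1, -44, 25, 0.1, 0, 0], [-1, -42, 29, 0.1, 0, 0], [0, 0, 0, 0, 0, 0]]}}

```text
t: 21.85
eef_pos: [619.5, -94.8, 243.0]
tcp_rot: [0.288, 1.562, 0.304]
ft_force: [-0.7, 0.5, -2.0]
opening: 0.42
```

```bash
python3 - <<'E'
from h import *
show()
st,im=snap("wrist","pics/w15.png"); np.savez("w15.npz",**st)
plan((617,-88,120),0.036,n=3)
E
```

```text
21.85 [619.5 -94.8 243. ] [0.288 1.562 0.304] [-0.7  0.5 -2. ] 40.0
jaw 0.018 N 3
[[41, 2, -1, -0.01, 0, 0], [41, 2, -1, -0.01, 0, 0], [41, 2, -1, -0.01, 0, 0]]
```

View pics/w15.png

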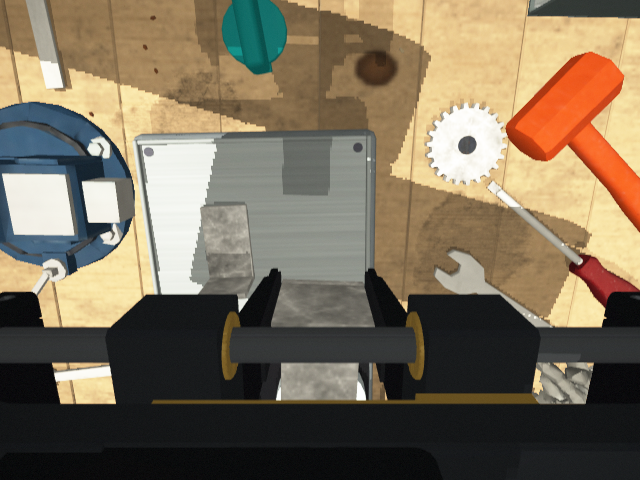

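Emit:
{"fn": "step_arm", "kwargs": {"rows": [[41, 3, -3, -0.01, 0, 0], [41, 3, -3, -0.01, 0, 0], [41, 2, -1, 0, 0, 0], [0, 0, 0, 0, 0, 0]]}}

```text
t: 22.4
eef_pos: [609.2, -81.5, 119.4]
tcp_rot: [0.372, 1.562, 0.416]
ft_force: [0.5, 0.4, -0.8]
opening: 0.416
```

```bash
python3 - <<'E'
from h import *
show()
plan((612,-87,97),0.036,n=2,dec=1)
E
```

```text
22.4 [609.2 -81.5 119.4] [0.372 1.562 0.416] [ 0.5  0.4 -0.8] 39.5
jaw 0.044 N 2
[[11.2, -2.8, 1.2, 0.004, 0.004, -0.002], [11.2, -2.8, 1.2, 0.004, 0.004, -0.002]]
```

Emit:
{"fn": "step_arm", "kwargs": {"rows": [[11, -3, 1, 0.004, 0.004, 0], [11, -3, 1, 0, 0.004, 0], [4, 0, 0, 0, 0, 0], [0, 0, 0, 0, 0, 0]]}}

```text
t: 22.9
eef_pos: [613.2, -87.5, 96.3]
tcp_rot: [0.299, 1.566, 0.34]
ft_force: [0.4, 0.3, -0.9]
opening: 0.421
```

```bash
python3 - <<'E'
from h import *
show()
E
```

```text
22.9 [613.2 -87.5  96.3] [0.299 1.566 0.34 ] [ 0.4  0.3 -0.9] 40.1
```

Emit:
{"fn": "step_arm", "kwargs": {"rows": [[4, 0, 0, 0, 0, 0], [2, 0, 0, 0, 0, 0], [1, 0, 0, 0, 0, 0]]}}

```text
t: 23.28
eef_pos: [613.5, -87.6, 89.7]
tcp_rot: [0.185, 1.565, 0.226]
ft_force: [-0.3, 0.1, -0.4]
opening: 0.419
```

```bash
python3 - <<'E'
from h import *
show()
E
```

```text
23.275 [613.5 -87.6  89.7] [0.185 1.565 0.226] [-0.3  0.1 -0.4] 39.8
```

Emit:
{"fn": "step_arm", "kwargs": {"rows": [[1, 0, 0, 0, 0, 0], [0.5, 0, 0, 0, 0, 0]]}}

```text
t: 23.52
eef_pos: [613.5, -87.6, 89.5]
tcp_rot: [0.143, 1.564, 0.184]
ft_force: [-2.0, -0.8, 3.7]
opening: 0.416
```

```bash
python3 - <<'E'
from h import *
show()
E
```

```text
23.525 [613.5 -87.6  89.5] [0.143 1.564 0.184] [-2.  -0.8  3.7] 39.6
```

Emit:
{"fn": "step_arm", "kwargs": {"rows": [[0, 0, 0, 0, 0, 0], [0, 0, 0, 0, 0, 0], [0, 0, 0, 0, 0, 0]], "grip": 58}}

```text
t: 23.9
eef_pos: [613.8, -87.7, 89.7]
tcp_rot: [0.083, 1.564, 0.124]
ft_force: [-0.1, 0.1, 0.8]
opening: 0.603
```

Emit:
{"fn": "step_arm", "kwargs": {"rows": [[-10, 0, 0, 0, 0, 0], [-40, 0, 0, 0, 0, 0], [-50, 0, 0, 0, 0, 0], [-50, 0, 0, 0, 0, 0], [0, 0, 0, 0, 0, 0]]}}

```text
t: 24.52
eef_pos: [612.8, -87.8, 246.4]
tcp_rot: [0.061, 1.563, 0.102]
ft_force: [-0.5, 0.2, -1.2]
opening: 0.61
```

```bash
python3 - <<'E'
from h import *
show()
st,im=snap("wrist","pics/w16.png"); np.savez("w16.npz",**st)
snap("top","pics/t16.png"); snap("scene","pics/s16.png")
plan((540,-230,250),0.036)
E
```

```text
24.525 [612.8 -87.8 246.4] [0.061 1.563 0.102] [-0.5  0.2 -1.2] 58.0
jaw 0.041 N 3
[[-3, -46, -26, 0, 0, 0], [-3, -47, -26, 0, 0, 0], [-3, -47, -26, 0, 0, 0]]
```

View pics/w16.png

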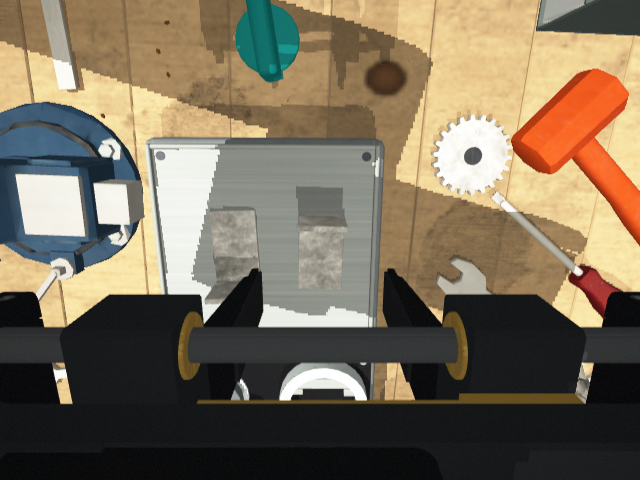

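View pics/t16.png

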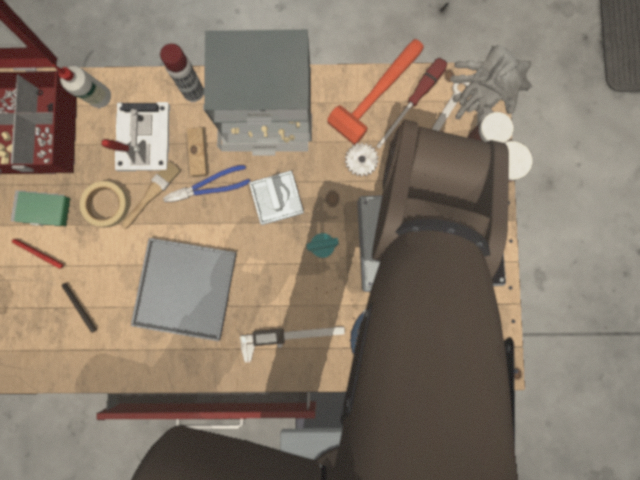

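View pics/s16.png

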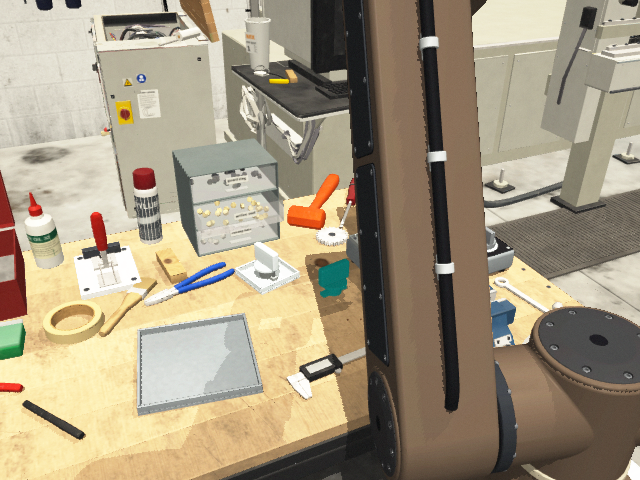

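```bash
python3 - <<'E'
from h import *
plan((516,-275,235),1.61)
E
```

```text
jaw 0.041 N 10
[[1, -18, -10, -0.16, 0, 0], [1, -17, -13, -0.16, 0, 0], [1, -14, -15, -0.16, 0, 0], [1, -12, -17, -0.16, 0, 0], [1, -9, -19, -0.16, 0, 0], [1, -6, -20, -0.16, 0, 0], [1, -2, -21, -0.16, 0, 0], [1, 1, -21, -0.16, 0, 0]]
[[1, 4, -21, -0.16, 0, 0], [1, 7, -20, -0.16, 0, 0]]
```

Emit:
{"fn": "step_arm", "kwargs": {"rows": [[0, -18, -10, -0.16, 0, 0], [0, -17, -13, -0.16, 0, 0], [0, -14, -15, -0.16, 0, 0], [0, -12, -17, -0.16, 0, 0], [0, -9, -19, -0.16, 0, 0], [0, -6, -20, -0.16, 0, 0], [0, -2, -21, -0.16, 0, 0], [0, 1, -21, -0.16, 0, 0]], "grip": 40}}

```text
t: 25.68
eef_pos: [535.0, -240.9, 227.2]
tcp_rot: [1.259, 1.546, 2.624]
ft_force: [0.2, -0.7, -0.1]
opening: 0.421
```

```bash
python3 - <<'E'
from h import *
show()
plan((516,-275,225),1.61)
E
```

```text
25.675 [ 535.  -240.9  227.2] [1.259 1.546 2.624] [ 0.2 -0.7 -0.1] 40.1
jaw 1.364 N 2
[[1, 6, -19, -0.12, 0.01, -0.01], [1, 8, -18, -0.12, 0.01, -0.01]]
```

Emit:
{"fn": "step_arm", "kwargs": {"rows": [[0, 6, -19, -0.12, 0.01, -0.01], [0, 8, -18, -0.12, 0.01, -0.01], [0, 0, 0, 0, 0, 0]]}}

```text
t: 26.05
eef_pos: [513.4, -276.8, 222.3]
tcp_rot: [1.976, 1.559, -2.696]
ft_force: [0.6, -0.6, 0.0]
opening: 0.423
```

```bash
python3 - <<'E'
from h import *
show(); print(jaw())
st,im=snap("wrist","pics/w17.png"); np.savez("w17.npz",**st)
E
```

```text
26.05 [ 513.4 -276.8  222.3] [ 1.976  1.559 -2.696] [ 0.6 -0.6  0. ] 40.2
1.6105906389040627
```

View pics/w17.png

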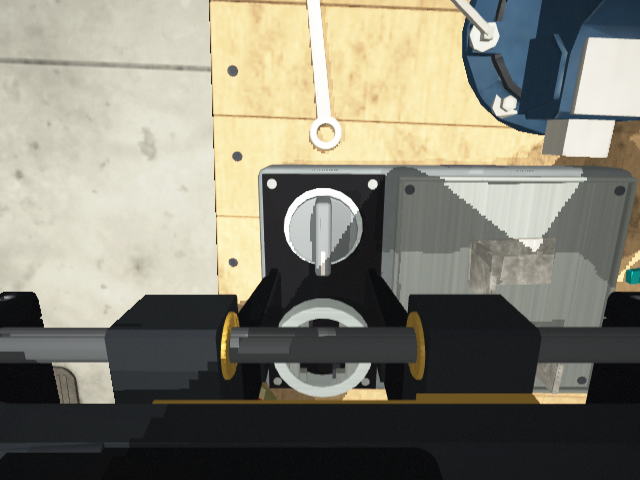

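```bash
python3 - <<'E'
from h import *
st=dict(np.load("w17.npz"))
print(p2w("wrist",323,227,70,st)); a,b=p2w("wrist",323,198,101,st),p2w("wrist",323,265,101,st); print(a,b,(a+b)/2)
print("socket",p2w("wrist",322.5,348,75,st))
plan((516,-276,115),1.61,n=3)
E
```

```text
[ 511.8 -276.4   70. ]
[ 483.5 -277.5  101. ] [ 533.4 -275.5  101. ] [ 508.45 -276.5   101.  ]
socket [ 617.5 -272.5   75. ]
jaw 1.609 N 3
[[36, -1, 0, 0, 0, 0], [36, -1, 0, 0, 0, 0], [36, -1, 0, 0, 0, 0]]
```

Emit:
{"fn": "step_arm", "kwargs": {"rows": [[36, -2, 0, 0, 0, 0], [36, -1, 0, 0, 0, 0], [30, -1, 0, 0, 0, 0], [0, 0, 0, 0, 0, 0]]}}

```text
t: 26.6
eef_pos: [518.0, -273.3, 116.0]
tcp_rot: [1.707, 1.558, -2.977]
ft_force: [-0.0, -0.3, -0.1]
opening: 0.419
```

```bash
python3 - <<'E'
from h import *
show()
st,im=snap("wrist","pics/w18.png"); np.savez("w18.npz",**st)
plan((516,-276.5,101),1.61,n=1,dec=1)
E
```

```text
26.6 [ 518.  -273.3  116. ] [ 1.707  1.558 -2.977] [-0.  -0.3 -0.1] 39.9
jaw 1.6 N 1
[[16.4, 2.4, -2.7, -0.01, -0.003, -0.011]]
```

View pics/w18.png

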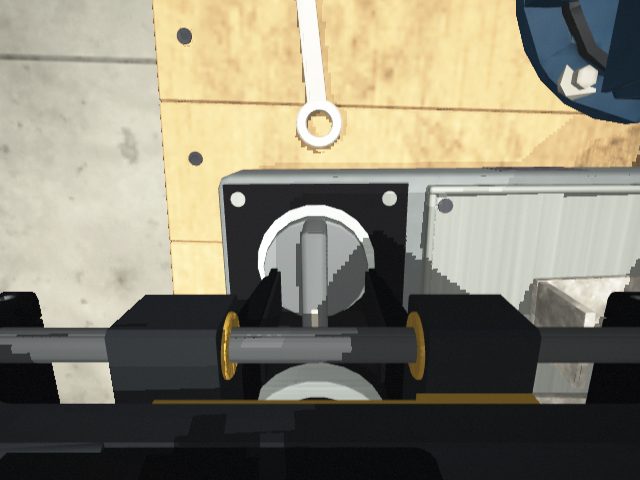

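Emit:
{"fn": "step_arm", "kwargs": {"rows": [[8, 2, -2.5, -0.01, 0, -0.01], [7, 0, 0, 0, 0, 0], [2, 0, 0, 0, 0, 0]]}}

```text
t: 27.02
eef_pos: [517.5, -276.7, 102.0]
tcp_rot: [-2.627, 1.565, -1.017]
ft_force: [-0.1, 0.3, 0.3]
opening: 0.422
```

```bash
python3 - <<'E'
from h import *
show()
plan((516,-276.5,100),1.61,n=1,dec=1)
E
```

```text
27.025 [ 517.5 -276.7  102. ] [-2.627  1.565 -1.017] [-0.1  0.3  0.3] 40.2
jaw 1.61 N 1
[[2, 1.4, 0.2, 0, -0.005, 0.003]]
```

Emit:
{"fn": "step_arm", "kwargs": {"rows": [[1.5, 1, 0, 0, -0.005, 0], [0, 0, 0, 0, 0, 0], [0, 0, 0, 0, 0, 0], [0, 0, 0, 0, 0, 0]], "grip": 0}}

```text
t: 27.52
eef_pos: [516.6, -277.1, 101.1]
tcp_rot: [-1.754, 1.567, -0.144]
ft_force: [-0.5, -1.0, -2.4]
opening: 0.122
```

```bash
python3 - <<'E'
from h import *
show(); print(jaw(),env.state()['moment'])
E
```

```text
27.525 [ 516.6 -277.1  101.1] [-1.754  1.567 -0.144] [-0.5 -1.  -2.4] 11.6
1.6093437517282239 [-0.11179599 -0.07105609 -0.0314641 ]
```

Gripped (11.6 mm, bar is 12). Turn clockwise (+wx).

Emit:
{"fn": "step_arm", "kwargs": {"rows": [[0, 0, 0, 0.15, 0, 0], [0, 0, 0, 0.15, 0, 0], [0, 0, 0, 0.15, 0, 0], [0, 0, 0, 0.15, 0, 0]]}}

```text
t: 28.02
eef_pos: [516.3, -278.5, 101.1]
tcp_rot: [-1.651, 1.566, -0.658]
ft_force: [-2.3, -2.8, -0.5]
opening: 0.128
```

```bash
python3 - <<'E'
from h import *
show(); print(jaw(),env.state()['moment'])
plan((516.6,-277.1,101),jaw()-.5,n=1,dec=1)
E
```

```text
28.025 [ 516.3 -278.5  101.1] [-1.651  1.566 -0.658] [-2.3 -2.8 -0.5] 12.1
0.9924012644498956 [-0.41582897  0.20862883  0.04479321]
jaw 0.992 N 1
[[0.1, 0.4, 1.3, 0.5, 0.001, 0.004]]
```

Emit:
{"fn": "step_arm", "kwargs": {"rows": [[0, 0, 0.5, 0.15, 0, 0], [0, 0, 0.5, 0.15, 0, 0], [0, 0, 0, 0.15, 0, 0], [0, 0, 0, 0.1, 0, 0]]}}

```text
t: 28.52
eef_pos: [515.3, -279.3, 101.1]
tcp_rot: [-1.877, 1.566, -1.453]
ft_force: [-0.6, -0.9, 0.5]
opening: 0.129
```

```bash
python3 - <<'E'
from h import *
show(); print(jaw(),env.state()['moment'])
E
```

```text
28.525 [ 515.3 -279.3  101.1] [-1.877  1.566 -1.453] [-0.6 -0.9  0.5] 12.2
0.4242749529332349 [-0.0477826  -0.02231929  0.06312633]
```

Emit:
{"fn": "step_arm", "kwargs": {"rows": [[0, 0, 0, 0.04, 0, 0], [0, 0, 0, 0.04, 0, 0]]}}

```text
t: 28.78
eef_pos: [515.2, -279.4, 101.1]
tcp_rot: [-1.894, 1.566, -1.552]
ft_force: [-0.9, 0.0, -0.2]
opening: 0.132
```

```bash
python3 - <<'E'
from h import *
show(); print(jaw(),env.state()['moment'])
E
```

```text
28.775 [ 515.2 -279.4  101.1] [-1.894  1.566 -1.552] [-0.9  0.  -0.2] 12.5
0.3421811017404923 [-0.05734634 -0.2335901   0.72311557]
```

Emit:
{"fn": "step_arm", "kwargs": {"rows": [[0, 0, 0, 0.003, 0, 0], [0, 0, 0, 0.003, 0, 0], [0, 0, 0, 0.003, 0, 0], [0, 0, 0, 0.003, 0, 0], [0, 0, 0, 0.003, 0, 0], [0, 0, 0, 0.003, 0, 0], [0, 0, 0, 0.003, 0, 0], [0, 0, 0, 0.003, 0, 0]]}}

```text
t: 29.78
eef_pos: [515.1, -279.2, 101.1]
tcp_rot: [-1.989, 1.565, -1.668]
ft_force: [0.9, -0.5, -0.7]
opening: 0.131
```

```bash
python3 - <<'E'
from h import *
show(); print(jaw(),env.state()['moment'])
snap("wrist","pics/w19.png")
E
```

```text
29.775 [ 515.1 -279.2  101.1] [-1.989  1.565 -1.668] [ 0.9 -0.5 -0.7] 12.5
0.3217518524807981 [-0.05154691 -0.12751967  0.72280439]
```

View pics/w19.png

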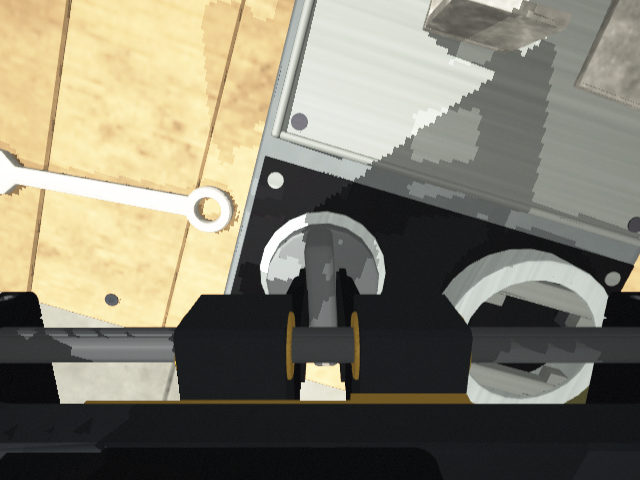

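Knob is turned and bearing on the stop; brackets are on the plate. Hold 2+ s more.

Emit:
{"fn": "step_arm", "kwargs": {"rows": [[0, 0, 0, 0.001, 0, 0], [0, 0, 0, 0.001, 0, 0], [0, 0, 0, 0.001, 0, 0], [0, 0, 0, 0.001, 0, 0], [0, 0, 0, 0.001, 0, 0], [0, 0, 0, 0.001, 0, 0], [0, 0, 0, 0.001, 0, 0], [0, 0, 0, 0.001, 0, 0]]}}

```text
t: 30.82
eef_pos: [515.1, -279.3, 101.1]
tcp_rot: [-1.975, 1.565, -1.662]
ft_force: [-1.1, 0.1, 0.0]
opening: 0.133
```

Emit:
{"fn": "step_arm", "kwargs": {"rows": [[0, 0, 0, 0.001, 0, 0], [0, 0, 0, 0.001, 0, 0], [0, 0, 0, 0.001, 0, 0], [0, 0, 0, 0.001, 0, 0], [0, 0, 0, 0.001, 0, 0], [0, 0, 0, 0.001, 0, 0], [0, 0, 0, 0.001, 0, 0], [0, 0, 0, 0.001, 0, 0]]}}

```text
t: 31.82
eef_pos: [515.1, -279.3, 101.1]
tcp_rot: [-1.982, 1.565, -1.677]
ft_force: [-1.0, -1.7, -0.5]
opening: 0.135
```

```bash
python3 - <<'E'
from h import *
show(); print(jaw(),env.state()['moment'])
E
```

```text
31.825 [ 515.1 -279.3  101.1] [-1.982  1.565 -1.677] [-1.  -1.7 -0.5] 12.8
0.3048209767590338 [-0.00649276 -0.08152334  0.803141  ]
```

Emit:
{"fn": "step_arm", "kwargs": {"rows": [[0, 0, 0, 0, 0, 0], [0, 0, 0, -0.1, 0, 0], [0, 0, 0, -0.15, 0, 0], [0, 0, 0, -0.15, 0, 0], [0, 0, 0, -0.15, 0, 0], [0, 0, 0, -0.15, 0, 0], [0, 0, 0, -0.15, 0, 0], [0, 0, 0, -0.15, 0, 0]], "grip": 45}}

```text
t: 32.83
eef_pos: [515.4, -278.7, 101.4]
tcp_rot: [-2.216, 1.568, -0.892]
ft_force: [-0.2, 0.9, 0.7]
opening: 0.472
```

Emit:
{"fn": "step_arm", "kwargs": {"rows": [[0, 0, 0, -0.15, 0, 0], [0, 0, 0, -0.1, 0, 0], [-10, 0, 0, 0, 0, 0], [-40, 0, 0, 0, 0, 0], [-50, 0, 0, 0, 0, 0], [-40, 0, 0, 0, 0, 0], [0, 0, 0, 0, 0, 0]]}}

```text
t: 33.7
eef_pos: [515.2, -278.6, 248.4]
tcp_rot: [-1.753, 1.567, -0.189]
ft_force: [-0.1, 0.4, -0.6]
opening: 0.473
```

```bash
python3 - <<'E'
from h import *
show(); print(jaw(),env.state()['moment'])
st,im=snap("wrist","pics/w20.png")
E
```

```text
33.7 [ 515.2 -278.6  248.4] [-1.753  1.567 -0.189] [-0.1  0.4 -0.6] 45.0
1.5642569996413547 [ 0.05982662 -0.14123296  0.03502252]
```

View pics/w20.png

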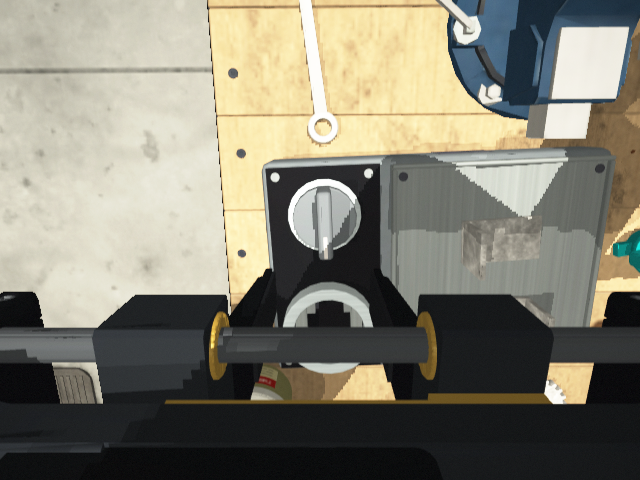

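```bash
python3 - <<'E'
from h import *
plan((570,-85,250),0.04)
E
```

```text
jaw 1.565 N 9
[[0, -6, 22, 0.17, 0, 0], [0, -2, 22, 0.17, 0, 0], [0, 1, 22, 0.17, 0, 0], [0, 5, 22, 0.17, 0, 0], [0, 9, 21, 0.17, 0, 0], [0, 12, 19, 0.17, 0, 0], [0, 15, 16, 0.17, 0, 0], [0, 18, 14, 0.17, 0, 0]]
[[0, 20, 10, 0.17, 0, 0]]
```

Emit:
{"fn": "step_arm", "kwargs": {"rows": [[0, -6, 22, 0.17, 0, 0], [0, -2, 22, 0.17, 0, 0], [0, 1, 22, 0.17, 0, 0], [0, 5, 22, 0.17, 0, 0], [0, 9, 21, 0.17, 0, 0], [0, 12, 19, 0.17, 0, 0], [0, 15, 16, 0.17, 0, 0], [0, 18, 14, 0.17, 0, 0]], "grip": 58}}

```text
t: 34.75
eef_pos: [566.8, -101.8, 237.9]
tcp_rot: [2.395, 1.556, 2.537]
ft_force: [0.0, -0.3, 0.8]
opening: 0.612
```

```bash
python3 - <<'E'
from h import *
show()
plan((570,-85,250),0.04)
E
```

```text
34.75 [ 566.8 -101.8  237.9] [2.395 1.556 2.537] [ 0.  -0.3  0.8] 58.2
jaw 0.142 N 1
[[-12, 16, 5, 0.1, -0.01, -0.01]]
```

Emit:
{"fn": "step_arm", "kwargs": {"rows": [[-12, 16, 5, 0.1, -0.01, -0.01], [0, 0, 0, 0, 0, 0]]}}

```text
t: 35.0
eef_pos: [569.2, -83.4, 247.6]
tcp_rot: [2.973, 1.566, 3.01]
ft_force: [-0.6, -0.1, -0.0]
opening: 0.613
```

```bash
python3 - <<'E'
from h import *
show(); print(jaw())
st,im=snap("wrist","pics/w21.png"); np.savez("w21.npz",**st)
crop(im,220,120,430,300,3,"pics/c21.png")
E
```

```text
35.0 [569.2 -83.4 247.6] [2.973 1.566 3.01 ] [-0.6 -0.1 -0. ] 58.3
0.03660202786654259
```

View pics/c21.png

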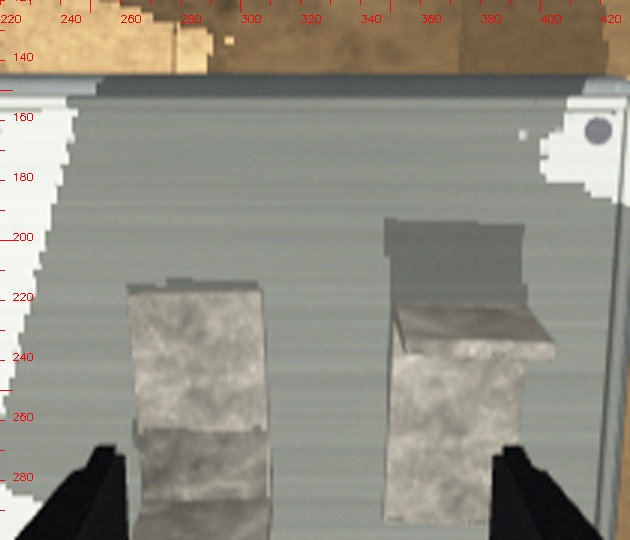

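```bash
python3 - <<'E'
from h import *
st=dict(np.load("w21.npz"))
W=lambda x,y,z:p2w("wrist",220+x/3,120+y/3,z,st)
print("b2 leg outer bottom",W(392,303,58),W(526,304,58))
print("b2 leg top inner",W(405,355,103),W(553,357,103))
print("b1 free",W(128,289,63),W(262,287,63))
plan((613.5,-87.6,130),0.04)
E
```

```text
b2 leg outer bottom [594.  -84.9  58. ] [634.2 -83.7  58. ]
b2 leg top inner [594.7 -88.7 103. ] [633.5 -87.8 103. ]
b1 free [515.7 -82.6  63. ] [555.1 -80.5  63. ]
jaw 0.038 N 3
[[39, -2, 15, 0, 0, 0], [39, -2, 15, 0, 0, 0], [39, -2, 15, 0, 0, 0]]
```

Emit:
{"fn": "step_arm", "kwargs": {"rows": [[39, -2, 15, 0, 0, 0], [39, -2, 15, 0, 0, 0], [39, -1, 14, 0, 0, 0], [0, 0, 0, 0, 0, 0]]}}

```text
t: 35.55
eef_pos: [611.6, -90.4, 123.9]
tcp_rot: [2.907, 1.561, 2.949]
ft_force: [-0.5, -0.1, -0.2]
opening: 0.611
```

```bash
python3 - <<'E'
from h import *
show()
plan((613.5,-87.6,91),0.04,n=3,dec=1)
E
```

```text
35.55 [611.6 -90.4 123.9] [2.907 1.561 2.949] [-0.5 -0.1 -0.2] 58.1
jaw 0.042 N 3
[[10.9, 0.9, 0.8, 0.001, -0.003, -0.001], [10.9, 0.9, 0.7, 0.001, -0.003, -0.001], [11, 0.9, 0.7, 0.001, -0.003, -0.001]]
```

Emit:
{"fn": "step_arm", "kwargs": {"rows": [[11, 1, 1, 0, -0.003, 0], [11, 1, 0, 0, -0.003, 0], [11, 0, 0, 0, -0.003, 0], [2, 0, 0, 0, 0, 0]]}}

```text
t: 36.05
eef_pos: [612.1, -89.2, 89.9]
tcp_rot: [0.527, 1.568, 0.57]
ft_force: [0.2, -0.3, -0.3]
opening: 0.608
```

Emit:
{"fn": "step_arm", "kwargs": {"rows": [[0, 0, 0, 0, 0, 0], [0, 0, 0, 0, 0, 0], [0, 0, 0, 0, 0, 0], [0, 0, 0, 0, 0, 0]], "grip": 0}}

```text
t: 36.55
eef_pos: [612.3, -89.2, 90.8]
tcp_rot: [0.303, 1.567, 0.346]
ft_force: [-0.4, -0.5, -1.4]
opening: 0.417
```

```bash
python3 - <<'E'
from h import *
show(); print(jaw())
E
```

```text
36.55 [612.3 -89.2  90.8] [0.303 1.567 0.346] [-0.4 -0.5 -1.4] 39.7
0.042781697920172265
```

Emit:
{"fn": "step_arm", "kwargs": {"rows": [[-10, 0, 0, 0, 0, 0], [-30, 0, 0, 0, 0, 0], [-50, 0, 0, 0, 0, 0], [-50, 0, 0, 0, 0, 0], [0, 0, 0, 0, 0, 0]]}}

```text
t: 37.17
eef_pos: [611.7, -89.3, 237.3]
tcp_rot: [0.29, 1.567, 0.332]
ft_force: [0.3, 0.1, -2.1]
opening: 0.419
```

```bash
python3 - <<'E'
from h import *
show()
plan((500,380,240),-0.163)
E
```

```text
37.175 [611.7 -89.3 237.3] [0.29  1.567 0.332] [ 0.3  0.1 -2.1] 39.8
jaw 0.043 N 9
[[0, 53, -10, 0.02, 0, 0], [0, 52, -11, 0.02, 0, 0], [0, 52, -13, 0.02, 0, 0], [0, 52, -14, 0.02, 0, 0], [0, 51, -15, 0.02, 0, 0], [0, 51, -16, 0.02, 0, 0], [0, 51, -17, 0.02, 0, 0], [0, 50, -18, 0.02, 0, 0]]
[[0, 50, -20, 0.02, 0, 0]]
```

Emit:
{"fn": "step_arm", "kwargs": {"rows": [[-1, 53, -10, 0.02, 0, 0], [-1, 52, -11, 0.02, 0, 0], [-1, 52, -13, 0.02, 0, 0], [-1, 52, -14, 0.02, 0, 0], [-1, 51, -15, 0.02, 0, 0], [-1, 51, -16, 0.02, 0, 0], [-1, 51, -17, 0.02, 0, 0], [-1, 50, -18, 0.02, 0, 0]]}}

```text
t: 38.17
eef_pos: [505.3, 335.1, 241.7]
tcp_rot: [-2.805, 1.569, -2.934]
ft_force: [0.9, -0.2, -0.8]
opening: 0.418
```

```bash
python3 - <<'E'
from h import *
show()
plan((517,395,240),-0.163)
E
```

```text
38.175 [505.3 335.1 241.7] [-2.805  1.569 -2.934] [ 0.9 -0.2 -0.8] 39.7
jaw -0.129 N 2
[[1, 30, 2, 0.02, 0, 0], [1, 30, 1, 0.02, 0, 0]]
```

Emit:
{"fn": "step_arm", "kwargs": {"rows": [[1, 30, 2, 0.02, 0, 0], [1, 30, 1, 0.02, 0, 0], [0, 0, 0, 0, 0, 0]]}}

```text
t: 38.55
eef_pos: [513.8, 399.0, 237.2]
tcp_rot: [-2.579, 1.565, -2.744]
ft_force: [-0.2, -0.3, -1.7]
opening: 0.413
```

```bash
python3 - <<'E'
from h import *
show()
st,im=snap("wrist","pics/w22.png"); np.savez("w22.npz",**st)
E
```

```text
38.55 [513.8 399.  237.2] [-2.579  1.565 -2.744] [-0.2 -0.3 -1.7] 39.3
```

View pics/w22.png

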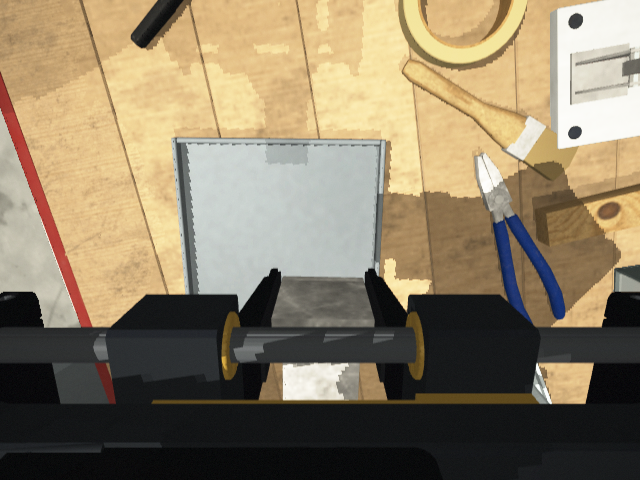

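```bash
python3 - <<'E'
from h import *
st=dict(np.load("w22.npz"))
a,b=p2w("wrist",175,139,18,st),p2w("wrist",386,140,18,st); print(a,b,np.linalg.norm(a-b)); d=(b-a)/np.linalg.norm(b-a); print(np.arctan2(d[1],d[0]))
m=(a+b)/2; n=np.array([d[1],-d[0],0]); c=m+100*n; print("centre",c, "bias-corr", c+4*n)
R=np.array([[d[0],-d[1]],[d[1],d[0]]]); 
for q in [(45,32),(-45,-32)]: print(q,c[:2]+R@np.array(q))
plan((517,395,100),-0.16,n=3)
E
```

```text
[389.3 488.5  18. ] [582.1 455.6  18. ] 195.5869371916233
-0.1690151791183303
centre [468.87883573 373.47490968  18.        ] bias-corr [468.20598916 369.53190606  18.        ]
(45, 32) [518.62039894 397.44941466]
(-45, -32) [419.13727251 349.50040469]
jaw -0.166 N 3
[[46, -1, 1, 0, 0, 0], [46, -1, 1, 0, 0, 0], [46, -1, 1, 0, 0, 0]]
```

Emit:
{"fn": "step_arm", "kwargs": {"rows": [[46, -2, 1, 0, 0, 0], [46, -2, 0, 0, 0, 0], [46, -1, 0, 0, 0, 0], [0, 0, 0, 0, 0, 0]]}}

```text
t: 39.1
eef_pos: [513.1, 388.2, 96.5]
tcp_rot: [-2.432, 1.564, -2.6]
ft_force: [-0.8, -0.7, -0.7]
opening: 0.421
```

```bash
python3 - <<'E'
from h import *
show()
plan((515,394,45),-0.166,n=4,dec=1)
E
```

```text
39.1 [513.1 388.2  96.5] [-2.432  1.564 -2.6  ] [-0.8 -0.7 -0.7] 40.1
jaw -0.167 N 4
[[12.9, 1.6, 0.3, 0, -0.001, 0.001], [12.9, 1.5, 0.3, 0, -0.001, 0.001], [12.9, 1.5, 0.2, 0, -0.001, 0.001], [12.9, 1.5, 0.2, 0, -0.001, 0.001]]
```

Emit:
{"fn": "step_arm", "kwargs": {"rows": [[20, 2, 0, 0, 0, 0], [18, 2, 0, 0, 0, 0], [12, 2, 0, 0, 0, 0], [2, 0, 0, 0, 0, 0], [0, 0, 0, 0, 0, 0]]}}

```text
t: 39.72
eef_pos: [515.9, 394.8, 45.7]
tcp_rot: [-2.351, 1.57, -2.519]
ft_force: [-0.3, -0.3, -1.5]
opening: 0.417
```

```bash
python3 - <<'E'
from h import *
show()
E
```

```text
39.725 [515.9 394.8  45.7] [-2.351  1.57  -2.519] [-0.3 -0.3 -1.5] 39.7
```

Emit:
{"fn": "step_arm", "kwargs": {"rows": [[4, 0, 0, 0, 0, 0], [2, 0, 0, 0, 0, 0], [1, 0, 0, 0, 0, 0], [1, 0, 0, 0, 0, 0]]}}

```text
t: 40.22
eef_pos: [516.3, 395.1, 38.4]
tcp_rot: [0.68, 1.569, 0.512]
ft_force: [-0.5, -0.7, -1.2]
opening: 0.418
```

```bash
python3 - <<'E'
from h import *
show()
E
```

```text
40.225 [516.3 395.1  38.4] [0.68  1.569 0.512] [-0.5 -0.7 -1.2] 39.8
```

Emit:
{"fn": "step_arm", "kwargs": {"rows": [[1, 0, 0, 0, 0, 0], [0.5, 0, 0, 0, 0, 0], [0.5, 0, 0, 0, 0, 0]]}}

```text
t: 40.6
eef_pos: [516.4, 395.2, 37.6]
tcp_rot: [0.679, 1.569, 0.511]
ft_force: [-2.3, -2.1, 4.7]
opening: 0.418
```

```bash
python3 - <<'E'
from h import *
show()
E
```

```text
40.6 [516.4 395.2  37.6] [0.679 1.569 0.511] [-2.3 -2.1  4.7] 39.8
```

Contact on the tray floor at the expected height. Release, rise, look.

Emit:
{"fn": "step_arm", "kwargs": {"rows": [[0, 0, 0, 0, 0, 0], [0, 0, 0, 0, 0, 0], [0, 0, 0, 0, 0, 0]], "grip": 58}}

```text
t: 40.98
eef_pos: [516.6, 395.3, 37.5]
tcp_rot: [0.697, 1.568, 0.53]
ft_force: [0.7, 1.3, 0.0]
opening: 0.601
```

Emit:
{"fn": "step_arm", "kwargs": {"rows": [[-10, 0, 0, 0, 0, 0], [-40, 0, 0, 0, 0, 0], [-50, 0, 0, 0, 0, 0], [-50, 0, 0, 0, 0, 0], [-50, 0, 0, 0, 0, 0], [0, 0, 0, 0, 0, 0]]}}

```text
t: 41.72
eef_pos: [516.1, 395.0, 246.8]
tcp_rot: [0.713, 1.567, 0.546]
ft_force: [0.1, -0.6, -0.1]
opening: 0.607
```

```bash
python3 - <<'E'
from h import *
show()
st,im=snap("wrist","pics/w23.png"); np.savez("w23.npz",**st)
plan((545,-130,240),0.045)
E
```

```text
41.725 [516.1 395.  246.8] [0.713 1.567 0.546] [ 0.1 -0.6 -0.1] 57.8
jaw -0.167 N 10
[[0, -51, 12, -0.02, 0, 0], [0, -51, 11, -0.02, 0, 0], [0, -52, 9, -0.02, 0, 0], [0, -52, 8, -0.02, 0, 0], [0, -52, 7, -0.02, 0, 0], [0, -52, 6, -0.02, 0, 0], [0, -52, 5, -0.02, 0, 0], [0, -52, 4, -0.02, 0, 0]]
[[0, -52, 3, -0.02, 0, 0], [0, -53, 2, -0.02, 0, 0]]
```

View pics/w23.png

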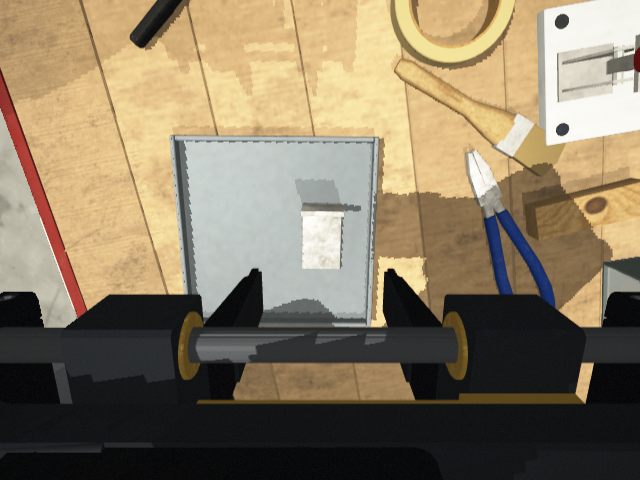

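Bracket 2 lies flat in the tray. Back for the other one.

Emit:
{"fn": "step_arm", "kwargs": {"rows": [[0, -51, 12, -0.02, 0, 0], [0, -51, 11, -0.02, 0, 0], [0, -52, 9, -0.02, 0, 0], [0, -52, 8, -0.02, 0, 0], [0, -52, 7, -0.02, 0, 0], [0, -52, 6, -0.02, 0, 0], [0, -52, 5, -0.02, 0, 0], [0, -52, 4, -0.02, 0, 0]]}}

```text
t: 42.78
eef_pos: [534.4, -34.1, 236.2]
tcp_rot: [-3.029, 1.557, -3.026]
ft_force: [0.4, -0.7, -0.4]
opening: 0.612
```

```bash
python3 - <<'E'
from h import *
show()
plan((545,-120,240),0.045)
E
```

```text
42.775 [534.4 -34.1 236.2] [-3.029  1.557 -3.026] [ 0.4 -0.7 -0.4] 58.2
jaw 0.004 N 2
[[-2, -43, 5, -0.02, -0.01, 0], [-2, -43, 4, -0.02, -0.01, 0]]
```

Emit:
{"fn": "step_arm", "kwargs": {"rows": [[-2, -43, 5, -0.02, -0.01, 0], [-2, -43, 4, -0.02, -0.01, 0], [0, 0, 0, 0, 0, 0]]}}

```text
t: 43.15
eef_pos: [542.9, -125.7, 236.7]
tcp_rot: [0.337, 1.569, 0.377]
ft_force: [0.2, -0.2, 0.3]
opening: 0.612
```

```bash
python3 - <<'E'
from h import *
show(); print(jaw())
st,im=snap("wrist","pics/w24.png"); np.savez("w24.npz",**st)
E
```

```text
43.15 [ 542.9 -125.7  236.7] [0.337 1.569 0.377] [ 0.2 -0.2  0.3] 58.2
0.040803724941435214
```

View pics/w24.png

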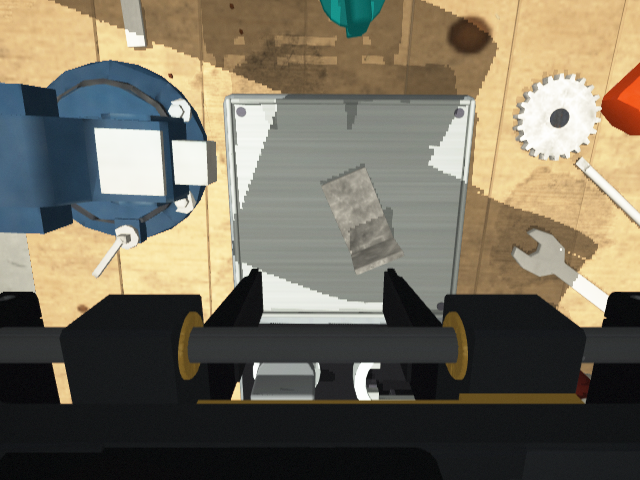

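```bash
python3 - <<'E'
from h import *
im=cv2.imread("pics/w24.png")[:,:,::-1]
crop(im,290,140,430,300,4,"pics/c24.png")
E
```

```text
(no output)
```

View pics/c24.png

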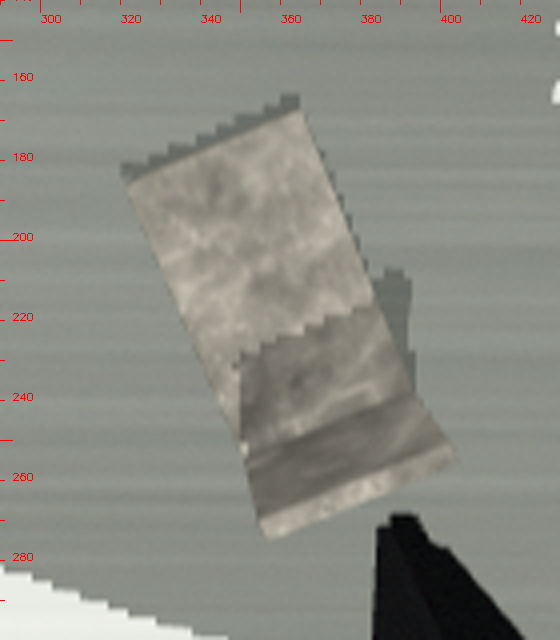

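```bash
python3 - <<'E'
from h import *
st=dict(np.load("w24.npz"))
W=lambda q,z:p2w("wrist",290+q[0]/4,140+q[1]/4,z,st)
a,b,c,d=W((130,185),63),W((300,110),63),W((268,538),103),W((457,458),103); e,f=W((247,463),63),W((413,392),63)
ang=lambda p,q:round(np.arctan2(*(q-p)[[1,0]]),3)
print(a,b,ang(a,b),np.linalg.norm(a-b)); print(c,d,ang(c,d),np.linalg.norm(c-d)); print(e,f,ang(e,f),np.linalg.norm(e-f))
m,l,k=(a+b)/2,(c+d)/2,(e+f)/2; print("yaxis",ang(m,l),ang(m,k),np.linalg.norm((l-m)[:2]),np.linalg.norm((k-m)[:2]), "legmid",l,"inner",k)
y=(l-m)[:2]/np.linalg.norm((l-m)[:2]); print("leg centre est",l[:2]-2.5*y,k[:2]+2.5*y)
plan((569,-150,130),0.41)
E
```

```text
[542.3 -94.8  63. ] [576.8 -77.8  63. ] 0.458 38.46101922726437
[ 571.7 -157.1  103. ] [ 606.9 -139.3  103. ] 0.468 39.444644756924795
[ 570.5 -154.8   63. ] [ 605.5 -137.1   63. ] 0.468 39.2210402717725
yaxis -1.123 -1.126 68.67803506216525 66.08725293125748 legmid [ 589.3 -148.2  103. ] inner [ 588.   -145.95   63.  ]
leg centre est [ 588.21704822 -145.94673227] [ 589.08295178 -148.20326773]
jaw 0.041 N 3
[[36, -9, 8, -0.12, 0, 0], [36, -10, 7, -0.12, 0, 0], [36, -11, 6, -0.12, 0, 0]]
```

```bash
python3 - <<'E'
from h import *
plan((589,-149,130),0.455)
E
```

```text
jaw 0.041 N 3
[[36, -9, 15, -0.14, 0, 0], [36, -11, 14, -0.14, 0, 0], [36, -13, 12, -0.14, 0, 0]]
```

Emit:
{"fn": "step_arm", "kwargs": {"rows": [[36, -9, 15, -0.14, 0, 0], [36, -11, 14, -0.14, 0, 0], [33, -13, 12, -0.14, 0, 0], [0, 0, 0, 0, 0, 0]], "grip": 62}}

```text
t: 43.7
eef_pos: [589.3, -145.2, 127.2]
tcp_rot: [1.859, 1.567, 2.335]
ft_force: [0.7, 0.4, -0.1]
opening: 0.648
```

```bash
python3 - <<'E'
from h import *
show()
st,im=snap("wrist","pics/w25.png"); np.savez("w25.npz",**st)
plan((589,-149,92),0.455,n=3,dec=1)
E
```

```text
43.7 [ 589.3 -145.2  127.2] [1.859 1.567 2.335] [ 0.7  0.4 -0.1] 61.6
jaw 0.474 N 3
[[12.2, -1.1, -0.7, 0.006, 0, -0.001], [12.2, -1.1, -0.7, 0.006, 0, -0.001], [12.2, -1.1, -0.7, 0.006, 0, -0.001]]
```

View pics/w25.png

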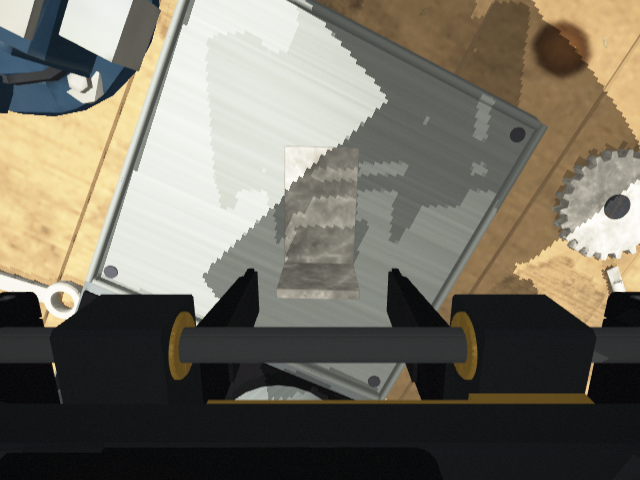

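Emit:
{"fn": "step_arm", "kwargs": {"rows": [[12, -1, -1, 0, 0, 0], [12, -1, -1, 0, 0, 0], [12, -1, 0, 0, 0, 0], [2, 0, 0, 0, 0, 0]]}}

```text
t: 44.25
eef_pos: [588.6, -147.5, 91.4]
tcp_rot: [0.1, 1.568, 0.57]
ft_force: [0.6, -1.3, -0.0]
opening: 0.654
```

```bash
python3 - <<'E'
from h import *
show(); print(jaw())
E
```

```text
44.25 [ 588.6 -147.5   91.4] [0.1   1.568 0.57 ] [ 0.6 -1.3 -0. ] 62.2
0.4698301332420505
```

Emit:
{"fn": "step_arm", "kwargs": {"rows": [[0, 0, 0, 0, 0, 0], [0, 0, 0, 0, 0, 0], [0, 0, 0, 0, 0, 0], [0, 0, 0, 0, 0, 0]], "grip": 0}}

```text
t: 44.75
eef_pos: [588.9, -147.7, 91.9]
tcp_rot: [-0.138, 1.568, 0.331]
ft_force: [-0.1, 0.6, -1.6]
opening: 0.417
```

```bash
python3 - <<'E'
from h import *
show(); print(jaw())
E
```

```text
44.75 [ 588.9 -147.7   91.9] [-0.138  1.568  0.331] [-0.1  0.6 -1.6] 39.6
0.4693878485997456
```

Emit:
{"fn": "step_arm", "kwargs": {"rows": [[-10, 0, 0, 0, 0, 0], [-30, 0, 0, 0, 0, 0], [-50, 0, 0, 0, 0, 0], [-60, 0, 0, 0, 0, 0], [0, 0, 0, 0, 0, 0]]}}

```text
t: 45.38
eef_pos: [588.3, -147.8, 248.8]
tcp_rot: [-0.212, 1.568, 0.257]
ft_force: [-0.4, 0.6, -1.7]
opening: 0.415
```

```bash
python3 - <<'E'
from h import *
show()
snap("wrist","pics/w26.png")
plan((440,330,240),-0.166)
E
```

```text
45.375 [ 588.3 -147.8  248.8] [-0.212  1.568  0.257] [-0.4  0.6 -1.7] 39.5
jaw 0.469 N 10
[[1, 49, 8, 0.06, 0, 0], [1, 50, 5, 0.06, 0, 0], [1, 50, 2, 0.06, 0, 0], [1, 50, -1, 0.06, 0, 0], [1, 50, -4, 0.06, 0, 0], [1, 49, -7, 0.06, 0, 0], [1, 49, -10, 0.06, 0, 0], [1, 48, -14, 0.06, 0, 0]]
[[1, 47, -17, 0.06, 0, 0], [1, 46, -20, 0.06, 0, 0]]
```

View pics/w26.png

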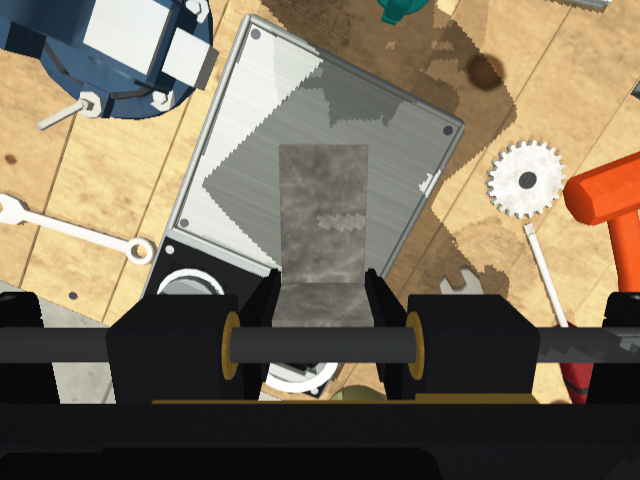

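Emit:
{"fn": "step_arm", "kwargs": {"rows": [[0, 49, 8, 0.06, 0, 0], [0, 50, 5, 0.06, 0, 0], [0, 50, 2, 0.06, 0, 0], [0, 50, -1, 0.06, 0, 0], [0, 50, -4, 0.06, 0, 0], [0, 49, -7, 0.06, 0, 0], [0, 49, -10, 0.06, 0, 0], [0, 48, -14, 0.06, 0, 0]]}}

```text
t: 46.42
eef_pos: [460.0, 241.8, 238.7]
tcp_rot: [3.087, 1.554, 3.055]
ft_force: [1.0, -0.1, -1.8]
opening: 0.415
```

```bash
python3 - <<'E'
from h import *
show()
plan((418,346,240),-0.166)
E
```

```text
46.425 [460.  241.8 238.7] [3.087 1.554 3.055] [ 1.  -0.1 -1.8] 39.5
jaw -0.032 N 3
[[0, 34, -15, 0.04, -0.01, 0], [0, 34, -17, 0.04, -0.01, 0], [0, 33, -18, 0.04, -0.01, 0]]
```

Emit:
{"fn": "step_arm", "kwargs": {"rows": [[0, 34, -15, 0.04, -0.01, 0], [0, 34, -17, 0.04, -0.01, 0], [0, 33, -18, 0.04, 0, 0], [0, 0, 0, 0, 0, 0]]}}

```text
t: 46.92
eef_pos: [412.3, 351.1, 234.0]
tcp_rot: [-2.141, 1.565, -2.294]
ft_force: [0.5, -0.5, -1.8]
opening: 0.418
```

```bash
python3 - <<'E'
from h import *
show()
snap("wrist","pics/w27.png")
plan((418,346,100),-0.166,n=3)
E
```

```text
46.925 [412.3 351.1 234. ] [-2.141  1.565 -2.294] [ 0.5 -0.5 -1.8] 39.8
jaw -0.153 N 3
[[45, -1, 2, 0, 0, 0], [45, -1, 2, 0, 0, 0], [45, -1, 2, 0, 0, 0]]
```

View pics/w27.png

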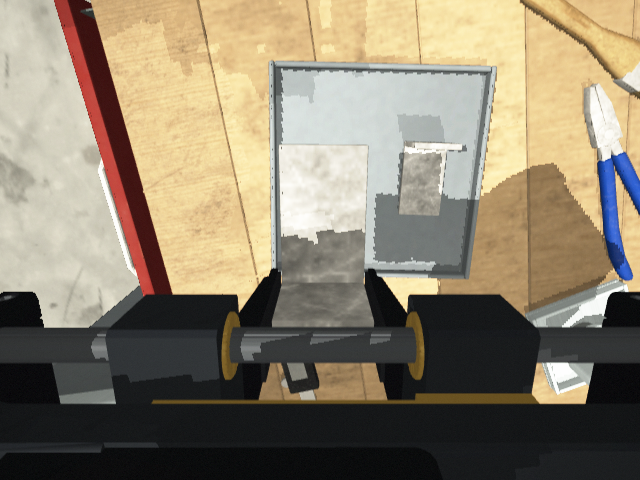

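Emit:
{"fn": "step_arm", "kwargs": {"rows": [[45, -1, 4, 0, 0, 0], [45, -1, 4, 0.01, 0, 0], [42, -1, 3, 0, 0, 0], [0, 0, 0, 0, 0, 0]]}}

```text
t: 47.48
eef_pos: [423.6, 340.9, 97.4]
tcp_rot: [-2.138, 1.562, -2.302]
ft_force: [0.2, 1.0, -0.3]
opening: 0.417
```

```bash
python3 - <<'E'
from h import *
show()
plan((424,346,47),-0.166,n=3,dec=1)
E
```

```text
47.475 [423.6 340.9  97.4] [-2.138  1.562 -2.302] [ 0.2  1.  -0.3] 39.6
jaw -0.164 N 3
[[16.8, 1.8, -0.1, 0.001, -0.002, 0.002], [16.8, 1.8, -0.1, 0.001, -0.002, 0.002], [16.8, 1.7, -0.1, 0.001, -0.002, 0.002]]
```

Emit:
{"fn": "step_arm", "kwargs": {"rows": [[20, 2, 0, 0, 0, 0], [18, 2, 0, 0, 0, 0], [12, 1, 0, 0, 0, 0], [2, 0, 0, 0, 0, 0], [0, 0, 0, 0, 0, 0]]}}

```text
t: 48.1
eef_pos: [426.6, 345.3, 47.9]
tcp_rot: [-1.834, 1.566, -1.999]
ft_force: [0.1, 0.7, -1.1]
opening: 0.419
```

```bash
python3 - <<'E'
from h import *
show()
E
```

```text
48.1 [426.6 345.3  47.9] [-1.834  1.566 -1.999] [ 0.1  0.7 -1.1] 39.8
```

Emit:
{"fn": "step_arm", "kwargs": {"rows": [[4, 0, 0, 0, 0, 0], [3, 0, 0, 0, 0, 0], [1, 0, 0, 0, 0, 0], [1, 0, 0, 0, 0, 0]]}}

```text
t: 48.6
eef_pos: [426.9, 345.6, 39.4]
tcp_rot: [-1.521, 1.568, -1.687]
ft_force: [-0.5, -0.2, -1.9]
opening: 0.417
```

```bash
python3 - <<'E'
from h import *
show()
E
```

```text
48.6 [426.9 345.6  39.4] [-1.521  1.568 -1.687] [-0.5 -0.2 -1.9] 39.7
```

Emit:
{"fn": "step_arm", "kwargs": {"rows": [[1, 0, 0, 0, 0, 0], [0.5, 0, 0, 0, 0, 0]]}}

```text
t: 48.85
eef_pos: [426.9, 345.5, 38.8]
tcp_rot: [-1.426, 1.568, -1.591]
ft_force: [-2.0, -1.4, 8.5]
opening: 0.418
```

```bash
python3 - <<'E'
from h import *
show()
E
```

```text
48.85 [426.9 345.5  38.8] [-1.426  1.568 -1.591] [-2.  -1.4  8.5] 39.8
```

Emit:
{"fn": "step_arm", "kwargs": {"rows": [[0, 0, 0, 0, 0, 0], [0, 0, 0, 0, 0, 0], [0, 0, 0, 0, 0, 0]], "grip": 58}}

```text
t: 49.22
eef_pos: [427.2, 345.7, 39.0]
tcp_rot: [-1.12, 1.568, -1.285]
ft_force: [0.4, 0.2, 0.3]
opening: 0.602
```

Emit:
{"fn": "step_arm", "kwargs": {"rows": [[-10, 0, 0, 0, 0, 0], [-40, 0, 0, 0, 0, 0], [-50, 0, 0, 0, 0, 0], [-50, 0, 0, 0, 0, 0], [-50, 0, 0, 0, 0, 0], [0, -40, 0, 0, 0, 0], [0, -40, 0, 0, 0, 0], [0, 0, 0, 0, 0, 0]]}}

```text
t: 50.22
eef_pos: [413.0, 265.4, 250.6]
tcp_rot: [-0.108, 1.566, -0.272]
ft_force: [-0.9, 0.2, 0.1]
opening: 0.61
```

```bash
python3 - <<'E'
from h import *
show()
snap("wrist","pics/w28.png");snap("scene","pics/s28.png");snap("top","pics/t28.png")
E
```

```text
50.225 [413.  265.4 250.6] [-0.108  1.566 -0.272] [-0.9  0.2  0.1] 58.0
```

View pics/w28.png

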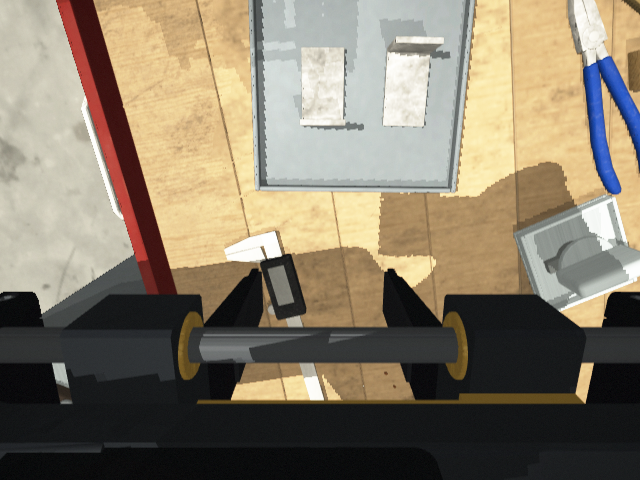

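View pics/s28.png

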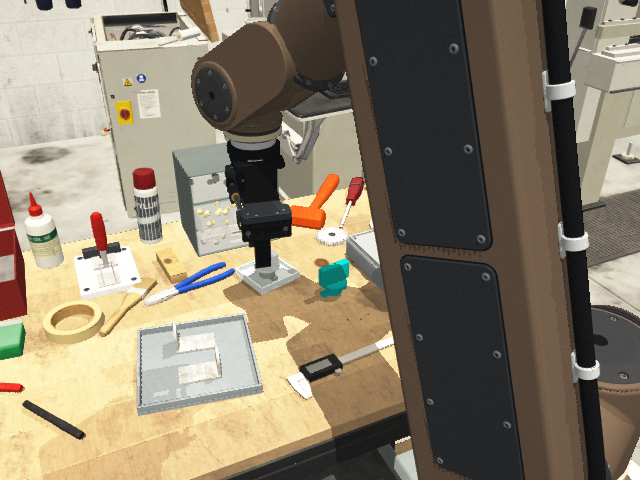

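View pics/t28.png

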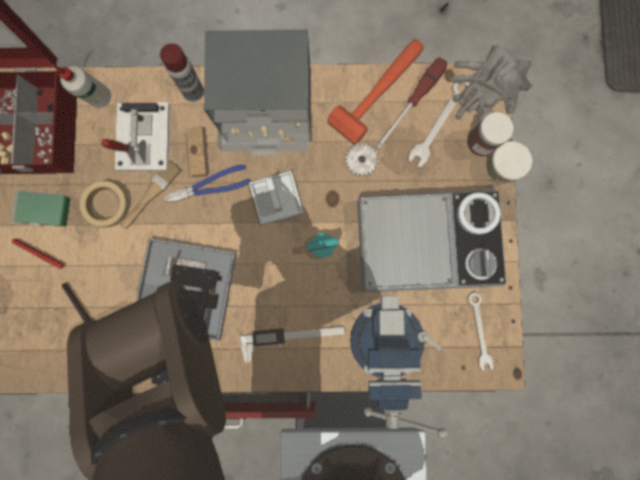

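```bash
python3 - <<'E'
from h import *
print(env.job_done())
E
```

```text
the job is handed in; nothing more can be done
None
```

The job is done and handed in at about 50 s of the 210 s allowed; `job_done` gives no verdict, so the result rests on my own checks.

- **Plug:** I turned it anticlockwise to the stop, lifted it out and stood it upright in the small dish. It was still standing there in the last pictures.
- **Parts:** I found two loose parts, both angle brackets, and laid both on the plate. No small gears were in view. The gear at the back measured about 78 mm across, so I took it for the large one and left it alone.
- **Start knob:** I turned it clockwise until it bore against the stop (0.7–0.8 N m, well above the 0.1 N m spring). I held it there about 3 s with both brackets on the plate, then let it return. The pictures show its bar back in the rest position.
- **Tray:** I moved both brackets into the large grey tray. One bracket had been knocked aside on the plate after the knob was released; I measured it again and picked it up from its new place.

In the last pictures both brackets lie flat and apart in the tray, the plate is empty, and the gripper is open and clear of everything. The turquoise look-alike was not touched. Two readings disagreed slightly: the cameras differed by about 4 mm on some positions, and the tool turned about 1.3 rad against the nominal 1.2 for the knob, which I put down to the bar twisting slightly in the pads.

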